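Change over the bench sander

ROBOT

A 6-joint arm with a two-finger parallel gripper is mounted at the origin on the work surface. World frame = base frame: x ahead of the robot, y to its left, z up, the work surface at z = 0. Lengths are in mm, angles in degrees, forces in N, time in s.
With the tool pointing down it reaches from about 350 to 850 mm from the base axis. Payload 8.1 kg.
Tool frame: the origin (TCP) lies on the centre line of the jaws, within the pads' length; the fingertips stand 14 mm ahead of it and the grasp point (between the pads) lies 5 mm behind it; z points along the fingers, y is the line along which they close (so a half turn about z gives the same grasp; the last joint's range is limited). The gripper opens to 85 mm and grips with 20 to 120 N. Pads are 22 mm wide; open, the fingers measure 114 mm over their backs; the gripper's body (76 mm by 85 mm) begins 54 mm behind the grasp point. The pads swing forward as they close: fully open they stand 13 mm farther back than shut.
Start: joints at [61.57, 7.471, 85.268, -0, 87.261, -4.893], TCP at [239.585, 550.095, 245.292] pointing down, gripper open.
Joint ranges: [-169.43, 169.43], [-51.17, 129.36], [1.28, 143.12], [-76.62, 256.62], [0, 156.53], [-152.29, 152.29]. Speed limits (degrees/s): [136.94, 136.94, 159.86, 180, 180, 180].

INTERFACE

Orientations are given as [roll, pitch, yaw] about the fixed x, y, z axes, in that order (R = Rz(yaw) Ry(pitch) Rx(roll)).
In Python, from bench import sense, snapshot, camera_info, hand_in gives the robot as it stands. The module is installed in compiled form; this text tells all that it offers.
- The arm moves only by the tool apply_moves, never from a script. Its argument "deltas" is a list of rows, each a list of 7 numbers: the shift along the tool's x, y, z scaled (see below), then the turn, a rotation vector about the tool's x, y, z scaled (see below), then the opening, from 0 (shut) to 1 (fully open). In form: [[dx, dy, dz, ax, ay, az, claw], ...]. A call has 1 to 8 rows; each row shifts and turns the commanded pose from where the row before left it, along the tool's axes as they then stand; what a row does not reach is not made up. The controller multiplies each number of a shift by 0.03 m and each number of a turn by 0.08 rad. A row lasts 1/8 s, in which the tool goes at most 62.5 mm and 10.7 degrees, less where a joint would pass 70% of its speed; a pose out of reach is approached as far as the arm can. A call with a number of a shift or a turn outside -1 to 1 is refused whole. A call with a gripper value outside its range is refused whole. The fingers move at their own pace and stop on an object; "grip_force" is the grip in N (left out, the last holds). Time passes only in rows, so rows that do not move let the fingers close. It gives the time, the measured TCP pose, the force, the opening and the grip force at its end, in the units of the state.
- sense(): the state, without advancing time (a new reading comes with each control period).
- snapshot(name): name is "scene" or "top" or "wrist"; returns the picture (384x512x3 uint8, red, green, blue); there is no depth.
- camera_info(name): a dict with "vertical_fov" (degrees; the focal length in pixels is half the picture's height over the tangent of half this angle, whatever the lens; pixels are square), "cx", "cy" (the principal point, pixels), "origin" and "rotation" of the camera in the world; the wrist camera has in their place "tool_from_camera" (4x4, takes a point from camera to tool coordinates, whose origin is the TCP and whose axes are the flange's). Camera axes: x right, y up, looking along -z (the intrinsics and any distortion apply to the point x, -y, -z); pixel columns grow to the right and rows downward; lengths in mm; the calibration is good to about 2 mm. A picture is of the moment at which its call begins: read the wrist's pose just before it. camera_info takes no time and is no camera call.
- hand_in(): hands the job in; it is judged then, once.
The state is a dict: "time": time; "joint_pos": joint angles; "qd": joint speeds; "joint_efforts": joint torques, N m; "tool_pos": TCP position; "tcp_rot": TCP orientation; "ft_force": force on the tool from outside, world axes, zero at the start; "wrist_torque": the same for the moment, N m; "finger_gap": finger opening in mm; "grip_force": force on a finger pad.
Only numpy, scipy, OpenCV 4.12 (cv2) and the standard library are available. Lean on these libraries where they do the work, as an engineer would, in place of code of your own. Each camera call takes 0.05 s, during which the arm holds its last target. There are 200 camera calls.

TASK

Get the bench sander ready for the next class: first slide its speed slider back to off (the end with the red mark), then push the green sanding head down over the spindle, white stripe in line with the cross-pin, and turn it clockwise to its stop so that it locks, and only then slide the speed slider up to the yellow pointer. Also put every loose red head into the red bin and every blue head into the blue bin, whenever it suits you. Leave the other things on the bench where they are.

Things in the scene. Friction and masses are not known exactly. Their poses are not given: they have to be found in the camera images.
- sander: blue bench sander housing, fixed, 200 x 240 mm (x by y), flat top 50 mm above its origin. Origin: centre of its underside; z up. It carries the spindle, the spring backing plate and the speed slider
- spindle: the sander's upright steel spindle, fixed: post 16 mm in diameter with a brass cross-pin along its x (see pin). Origin: on its axis, level with the housing's flat top; z up. Above the origin: straight to 20 mm, tapering to its tip at 27. White stripes on the housing show the pin's line
- pin (a point): middle of the spindle's brass cross-pin, 16.5 mm above the spindle's origin: 36 mm long along x, 10 wide, 5 high (14 to 19 mm above the origin)
- backing (a joint): black round spring plate around the spindle, 48 mm in diameter: its travel downward, m. At 0 its top is 12 mm above the spindle's origin; it pushes up with 2.4 N at 0 and 8 N at its limit, 0.0095
- green_head: green sanding head to be fitted: hollow hexagonal cap, 52 mm across flats (60 over corners), 34 high, about 140 g, cork-brown disc and a white stripe along its x on top. Origin: centre of its underside; z up; flats face 30, 90 and 150 deg from x. Loose, starts upright on the bench at any yaw. Locked, its origin is 8 mm above the spindle's; merely resting on the spring plate, 12 mm
- slot (a point): middle of the slot in the green head's underside (at its origin), 20 mm wide along x, for the cross-pin: enters with x along the spindle's x, either way round, within 8 deg and 2 mm. 6 mm up there is room for the pin to turn. Press down to 4 or 5 mm above the spindle's origin (7 N), turn clockwise seen from above to the stop at about 72 deg, let go: the spring holds it locked
- speed (a joint): speed slider of the sander, 0 = off (the end with the red mark, towards the sander's -y), growing to 0.10 m towards the sander's +y. Stays where it is left; slides with about 1.5 N
- speed_top (a point): centre of the top of the slider's black grip: 28 mm (sander x) by 20 mm (sander y), 40 mm tall. The top is 54.5 mm above the housing's flat top and the aluminium track under it is 14 mm high and 40 mm wide. Axes as the sander's
- pointer: yellow pointer clip, 22 x 5 x 3 mm, fixed on the housing beside the slider's track; it marks the wanted speed. Origin: centre of its underside; its y is the direction of the slider. The grip's centre is to stand level with it along y
- red_bin: red open bin, fixed, 120 x 170 x 40 mm outside (x by y), walls and floor 4 mm. Origin: centre of its underside, z up, y along the long side
- blue_bin: blue open bin, fixed, 120 x 170 x 40 mm outside (x by y), walls and floor 4 mm. Origin: centre of its underside, z up, y along the long side
- red1_head: red spare sanding head, a plain hexagonal plastic block with a cork-brown abrasive disc on top, 44 mm across flats (51 over corners), 28 high, about 90 g. May be absent. Origin: centre of its underside, z up; flats face 30, 90 and 150 deg from its x axis. Loose; at the start it stands upright on the bench at any yaw
- red2_head: red spare sanding head, a plain hexagonal plastic block with a cork-brown abrasive disc on top, 44 mm across flats (51 over corners), 28 high, about 90 g. May be absent. Origin: centre of its underside, z up; flats face 30, 90 and 150 deg from its x axis. Loose; at the start it stands upright on the bench at any yaw
- red3_head: red spare sanding head, a plain hexagonal plastic block with a cork-brown abrasive disc on top, 44 mm across flats (51 over corners), 28 high, about 90 g. May be absent. Origin: centre of its underside, z up; flats face 30, 90 and 150 deg from its x axis. Loose; at the start it stands upright on the bench at any yaw
- blue1_head: blue spare sanding head, a plain hexagonal plastic block with a cork-brown abrasive disc on top, 44 mm across flats (51 over corners), 28 high, about 90 g. May be absent. Origin: centre of its underside, z up; flats face 30, 90 and 150 deg from its x axis. Loose; at the start it stands upright on the bench at any yaw
- blue2_head: blue spare sanding head, a plain hexagonal plastic block with a cork-brown abrasive disc on top, 44 mm across flats (51 over corners), 28 high, about 90 g. May be absent. Origin: centre of its underside, z up; flats face 30, 90 and 150 deg from its x axis. Loose; at the start it stands upright on the bench at any yaw
- brush_cup: bystander: blue cup of paint brushes, 68 mm in diameter, 175 high with brushes. Origin: centre of its underside
- paint_jar: bystander: paint jar with a yellow cap, 54 mm in diameter, 60 high. Origin: centre of its underside
- offcut: bystander: brown wood offcut, 45 x 85 x 28 mm. Origin: centre of its underside
- stub: bystander: pale wood offcut, 40 x 60 x 25 mm. Origin: centre of its underside
- driver: bystander: orange screwdriver lying on the bench, 200 mm long, 26 thick. Origin: under its middle

How it is judged:
By the outcome, as a careful person would: the job done as asked, in the order asked, and still so for the second after the job is handed in, with the robot touching nothing.
Of red1_head, red2_head, red3_head, blue1_head, blue2_head only 3 to 5 are there at a start; the rules pass over those that are not, and their reading is None.
At some moment in a run one of red1_head, red2_head, red3_head, blue1_head, blue2_head may be knocked a few centimetres aside while the robot is not near it.
Once in a run the grip may slacken for a moment while it holds something.
It also fails if it takes over 208 s, if anything falls off the work surface, if the arm or the gripper's body presses on something with over 40 N, if the wrist force passes 120 N, or if a joint passes its speed limit or range.

## Working session

There is one attempt and no reset: what is moved stays moved. The work goes in short steps, Python scripts to look and compute and a tool call to move; the robot and the scene stay as the last step left them, time stands still between calls to the robot, and variables do not carry over. Pictures are saved under pics/ and viewed, at most 14 in all, crops included, and the job is handed in when it is done.

Besides the shell and the picture viewer there is one more tool, called after "Call:" as name([rows], argument=value, ...), one row to a line, values as JSON. apply_moves: Moves the arm, as the interface text tells. Its arguments: {"type":"object","properties":{"deltas":{"type":"array"},"grip_force":{"type":"number"}},"required":["deltas"]}

```bash
mkdir -p pics; python3 - <<'E'
from bench import *
import cv2
print(sense())
for n in("scene","top","wrist"):
    im=snapshot(n); cv2.imwrite(f"pics/{n}0.png",im[:,:,::-1]); print(n,camera_info(n))
E
```

```text
{'time': 0.0, 'joint_pos': array([ 6.15704588e+01,  7.51609334e+00,  8.53314254e+01,  1.94977089e-03,
        8.72615026e+01, -4.89020654e+00]), 'qd': array([ 0.10471154, -0.00845858,  0.07641298, -0.05042137,  0.06744909,
        0.0888626 ]), 'joint_efforts': array([-2.04269425e-03, -5.69417524e+01, -5.00540578e+01, -6.34327862e-04,
        1.52619526e-02, -1.64378821e-05]), 'tool_pos': array([239.31053109, 549.6211763 , 244.21357354]), 'tcp_rot': array([-1.79891541e+02, -1.12339719e-02,  1.56460560e+02]), 'ft_force': array([-0.28882068, -0.58743951, -0.144487  ]), 'wrist_torque': array([ 0.01519832, -0.04864462, -0.02630579]), 'grip_force': 0.0, 'finger_gap': 85.3779291718927}
scene {'vertical_fov': 50.94476888673205, 'cx': 247.84458153709843, 'cy': 188.09140762464693, 'origin': array([1574.22118984, -304.75996848,  836.56852444]), 'rotation': array([53.91461524,  0.78525123, 75.78106326])}
top {'vertical_fov': 47.2072821557116, 'cx': 255.85466242445005, 'cy': 189.4148120556108, 'origin': array([ 465.30612641,  -43.3662457 , 1692.03933358]), 'rotation': array([  3.94735859,  -0.48794065, -88.47285859])}
wrist {'vertical_fov': 63.26638750395889, 'cx': 257.1807074548544, 'cy': 185.2887676309172, 'tool_from_camera': array([[ 1.49119799e-03,  9.63421128e-01,  2.67987886e-01,
         6.86495976e+01],
       [ 9.99998696e-01, -1.27050692e-03, -9.96921334e-04,
         8.03198506e-01],
       [-6.19974613e-04,  2.67989023e-01, -9.63421766e-01,
        -1.28136509e+02],
       [ 0.00000000e+00,  0.00000000e+00,  0.00000000e+00,
         1.00000000e+00]])}
```

View pics/top0.png

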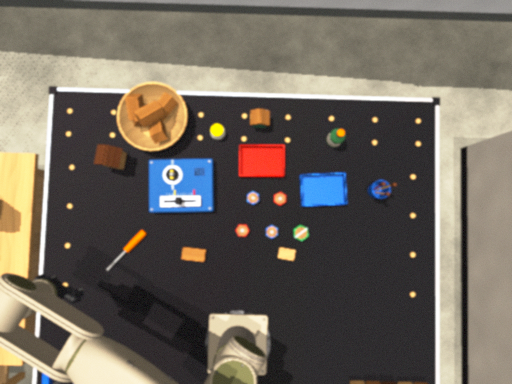

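View pics/scene0.png

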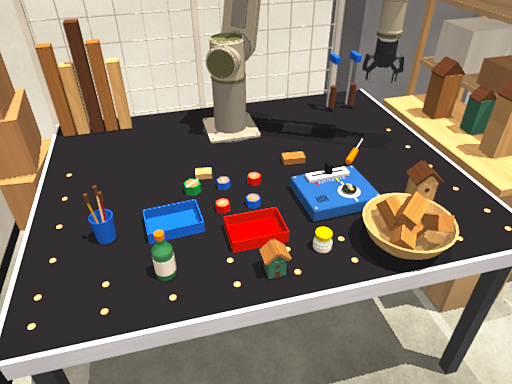

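```bash
cat > h.py <<'E'
import numpy as np, cv2
from scipy.spatial.transform import Rotation as R
from bench import *
def eul(e): return R.from_euler('xyz',e,degrees=True).as_matrix()
def cam(n,s=None):
    c=camera_info(n); f=192/np.tan(np.radians(c['vertical_fov']/2))
    if n=='wrist':
        s=s or sense(); T=c['tool_from_camera']; Rt=eul(s['tcp_rot'])
        return f,c['cx'],c['cy'],Rt@T[:3,3]+s['tool_pos'],Rt@T[:3,:3]
    return f,c['cx'],c['cy'],np.array(c['origin']),eul(c['rotation'])
def pt(C,uv,z):
    f,cx,cy,o,M=C; uv=np.atleast_2d(uv).astype(float)
    d=np.c_[(uv[:,0]-cx)/f,-(uv[:,1]-cy)/f,-np.ones(len(uv))]@M.T
    return o+d*((z-o[2])/d[:,2])[:,None]
def px(C,P):
    f,cx,cy,o,M=C; q=(np.atleast_2d(P)-o)@M
    return np.c_[cx-f*q[:,0]/q[:,2],cy+f*q[:,1]/q[:,2]]
RNG={'red':[((0,150,90),(6,255,255)),((174,150,90),(180,255,255))],'blue':[((100,120,60),(125,255,255))],
'green':[((45,100,50),(85,255,255))],'yellow':[((24,150,120),(33,255,255))],'cork':[((8,50,90),(22,190,255))],'white':[((0,0,190),(180,45,255))]}
def mask(im,c):
    h=cv2.cvtColor(im,cv2.COLOR_RGB2HSV); m=0
    for a,b in RNG[c]: m=m|cv2.inRange(h,a,b)
    return m
def blobs(im,c,amin=15):
    n,l,st,ce=cv2.connectedComponentsWithStats(mask(im,c))
    return [(ce[i].round(1),st[i][:5]) for i in range(1,n) if st[i][4]>=amin],l
def shot(n,name=None):
    s=sense(); im=snapshot(n)
    if name: cv2.imwrite(f'pics/{name}.png',im[:,:,::-1])
    return im,cam(n,s),s
E
python3 - <<'E'
from h import *
im,C,s=shot('top')
for c,z in (('red',28),('blue',28),('green',34),('yellow',50),('cork',28)):
    for ce,st in blobs(im,c,8)[0]: print(c,ce,st,pt(C,ce,z)[0].round(0))
big=cv2.resize(im[145:270,140:340],None,fx=4,fy=4,interpolation=cv2.INTER_CUBIC); cv2.imwrite('pics/c1.png',big[:,:,::-1])
E
```

```text
red [261.5 160.4] [ 238  144   48   34 1613] [692. -73.  28.]
red [282.3 193.3] [277 191  10   8  18] [ 568. -155.   28.]
red [277.8 200.9] [273 193  14  13  38] [ 539. -139.   28.]
red [242.  229.8] [235 224  15  14  58] [426.  -6.  28.]
blue [182.1 183.4] [ 148  158   67   55 2565] [596. 226.  28.]
blue [323.1 189.1] [ 299  171   50   37 1660] [ 589. -310.   28.]
blue [376.1 189.3] [367 179  22  21 218] [ 593. -512.   28.]
blue [386.  189.8] [379 187  13   6  40] [ 592. -550.   28.]
blue [ 45.4 379.5] [ 41 374  12  10  88] [-140.  699.   28.]
green [336.  136.6] [331 128  14  15  94] [ 791. -355.   34.]
green [296.8 228. ] [292 224  13  13  48] [ 439. -212.   34.]
green [304.  237.5] [296 231  14  11  46] [ 404. -240.   34.]
yellow [216.4 129. ] [209 123  15  14 152] [804. 101.  50.]
cork [151.1 115.9] [ 110   80   78   72 4015] [852. 354.  28.]
cork [ 69.4 110.6] [ 66 107   8   8  38] [863. 667.  28.]
cork [259.2 116.3] [249 108  22  18 351] [862. -60.  28.]
cork [200.4 114.1] [197 111   8   7  38] [864. 166.  28.]
cork [244.  115.4] [241 112   7   8  34] [864.  -1.  28.]
cork [28
[... 1981 characters left out ...]
5.1] [ 64 242   7   7  36] [352. 648.  28.]
cork [124.2 249. ] [122 244   5   9  15] [343. 433.  28.]
cork [193. 254.] [180 246  27  17 358] [331. 175.  28.]
cork [286.4 253.4] [277 246  20  16 134] [ 342. -176.   28.]
cork [412.4 254.1] [409 251   8   7  38] [ 352. -651.   28.]
cork [ 65.  283.9] [ 62 282   7   5  28] [208. 647.  28.]
cork [412.4 293.9] [409 291   8   7  37] [ 204. -651.   28.]
cork [235.6 343.6] [ 205  313   64   71 2548] [ 6.  5. 28.]
cork [356.8 381.9] [350 380  15   4  46] [-121. -446.   28.]
cork [372.3 382.5] [366 381  14   3  27] [-122. -503.   28.]
cork [404.8 382.5] [398 382  15   2  29] [-119. -624.   28.]
cork [420. 383.] [415 383  11   1  11] [-120. -680.   28.]
```

View pics/c1.png

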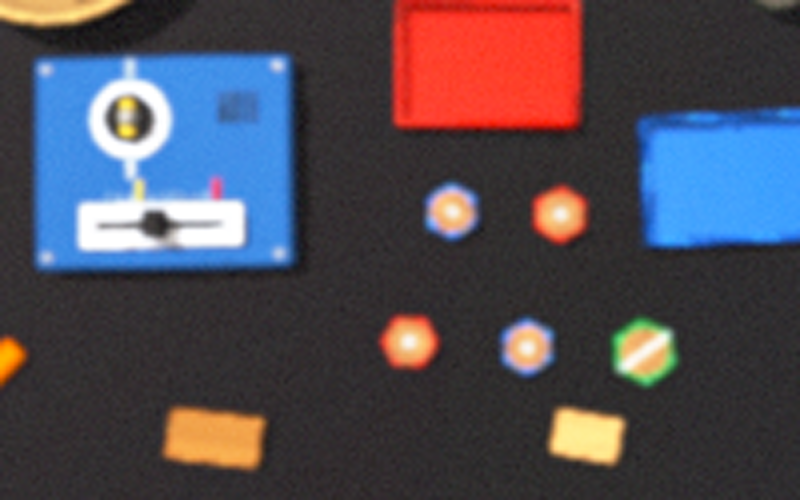

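Call:
apply_moves([
  [0, 0, 0, 0, 0, -1, 1],
  [0, 0, 0, 0, 0, -1, 1],
  [0, 0, 0, 0, 0, -1, 1],
  [0, 0, 0, 0, 0, -1, 1],
  [0, 0, 0, 0, 0, -1, 1],
  [0, 0, 0, 0, 0, -0.14, 1],
  [-1, -0.9, 0, 0, 0, 0, 1],
  [-1, -0.9, 0, 0, 0, 0, 1],
])

```text
time: 1.2
tool_pos: [299.9, 495.6, 245.1]
tcp_rot: [-180.0, -0.0, -180.0]
ft_force: [0.8, 0.1, -0.4]
finger_gap: 85.6
grip_force: 0.0
```

Call:
apply_moves([
  [-1, -1, 0, 0, 0, 0, 1],
  [-1, -1, 0, 0, 0, 0, 1],
  [-1, -1, 0, 0, 0, 0, 1],
  [-1, -1, 0, 0, 0, 0, 1],
  [-1, -1, 0, 0, 0, 0, 1],
  [-1, -1, 0, 0, 0, 0, 1],
  [-1, -1, 0, 0, 0, 0, 1],
  [-1, -1, 0, 0, 0, 0, 1],
])

```text
time: 2.2
tool_pos: [540.5, 255.1, 245.2]
tcp_rot: [180.0, -0.0, 179.9]
ft_force: [-0.5, 0.8, 0.1]
finger_gap: 85.1
grip_force: 0.0
```

Call:
apply_moves([
  [0, 0, 0, 0, 0, 0, 1],
  [0, 0, 0, 0, 0, 0, 1],
])

```text
time: 2.45
tool_pos: [539.5, 256.3, 245.1]
tcp_rot: [180.0, -0.0, 179.9]
ft_force: [0.6, 0.3, -0.4]
finger_gap: 85.4
grip_force: 0.0
```

```bash
python3 - <<'E'
from h import *
im,C,s=shot('wrist','w1')
print(s['tool_pos'],s['tcp_rot'])
E
```

```text
[539.45064839 256.30752792 245.05659366] [ 1.79989632e+02 -3.88366362e-02  1.79939548e+02]
```

View pics/w1.png

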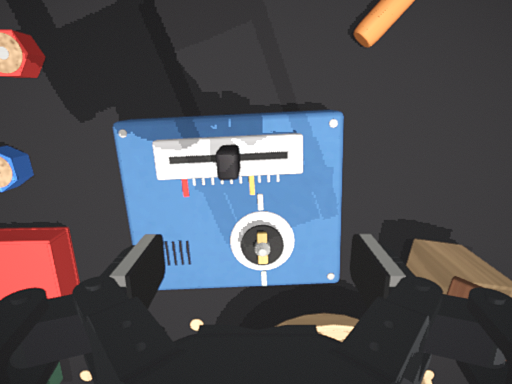

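```bash
python3 - <<'E'
from h import *
im=cv2.imread('pics/w1.png')[:,:,::-1].copy(); C=cam('wrist')
for c,z in (('yellow',53),('red',50),('white',50)):
    for ce,st in blobs(im,c,20)[0]: print(c,ce,st,pt(C,ce,z)[0].round(1))
# screws
sc=[(122.5,133.5),(333.5,123.5),(331,276.5)]
print(pt(C,sc,51).round(1))
# track edges
m=mask(im,'white'); n,l,st,ce=cv2.connectedComponentsWithStats(m); i=1+np.argmax(st[1:,4])
for i in np.argsort(-st[:,4])[1:3]:
    p=np.argwhere(l==i)[:,::-1]; w=pt(C,p,64)[:,:2].astype(np.float32); print(i,cv2.minAreaRect(w),pt(C,p,50).mean(0))
# black grip on track
h=cv2.cvtColor(im,cv2.COLOR_RGB2GRAY)
sub=h[130:190,205:255]; print('\n'.join(' '.join('%3d'%v for v in r[::2]) for r in sub[::3]))
y=cv2.inRange(cv2.cvtColor(im,cv2.COLOR_RGB2HSV),(15,90,80),(35,255,255))[225:275,245:280]
n,l,st,ce=cv2.connectedComponentsWithStats(y)
for i in range(1,n):
    if st[i,4]>10: print('brass',ce[i]+[245,225],st[i],pt(C,ce[i]+[245,225],69)[0])
E
```

```text
red [26.4 56.1] [   0   29   45   49 1038] [431.7  35.2  50. ]
red [184.9 187.5] [182 180   7  16  68] [563.4 180.2  50. ]
red [ 37.  260.9] [   0  227   80   74 4897] [651.8   4.2  50. ]
white [ 3.5 52.9] [ 0 47  9 12 91] [428.9  13.7  50. ]
white [333.1 123. ] [329 119   9   9  62] [494.8 335.5  50. ]
white [121.6 135.2] [119 133   7   5  21] [507.5 118.4  50. ]
white [230.1 157.1] [ 152  134  151   52 4417] [530.2 229.7  50. ]
white [262.7 237.9] [ 230  194   65   92 1639] [622.5 264.5  50. ]
white [264. 250.] [258 243  12  13 100] [637.6 266.1  50. ]
white [330.2 276. ] [327 273   7   7  35] [671.  343.9  50. ]
white [195.  324.1] [191 320  10  10  53] [737.9 182.   50. ]
white [339.4 326.5] [325 326  28   3  34] [741.2 359.7  50. ]
[[505.6 119.9  51. ]
 [495.2 335.7  51. ]
 [671.1 344.6  51. ]]
5 ((531.4391479492188, 228.9376220703125), (47.51129913330078, 149.2797393798828), 3.1990280151367188) [530.31855172 229.50790269  50.        ]
19 ((620.2257690429688, 263.5343017578125), (87.49870300292969, 69.88496398925781), 40.82218933105469) [623.02176574 264.4676736   50.        ]
1
[... 1487 characters left out ...]
255 255 255
255 255 255 255 255 255 180  45  62  63  65  68  72  72  77  71  45 209 246 245 245 254 254 251 243
157 155 142 226 246 134 137  54  46  48  52  53  50  66  53  62  79 236 255 135 142 123 211 242 238
150 140 138 210 254 135 144 144 252 223 140 141 166 255 155 143 139 211 255 136 143 129 210 241 234
160 141 140 181 238 142 144 142 168 155 138 141 137 158 137 140 141 139 146 140 142 138 211 240 236
144 143 144 143 142 142 143 144 143 143 143 142 141 141 142 143 142 142 142 143 142 139 198 240 238
brass [261.81981982 236.72972973] [ 12   7  11  11 111] [612.25868908 263.14191398  69.        ]
brass [262.66666667 259.93939394] [12 30 12  9 33] [639.66688959 264.21312047  69.        ]
```

```bash
python3 - <<'E'
from h import *
C=cam('wrist')
print('grip',pt(C,(228,162),104.5)); print('pin ends',pt(C,[(262,231.5),(263,264.5)],69)); print('tip',pt(C,(264,249.5),77))
print('ring',pt(C,(262.5,241.5),50),'pointer',pt(C,[(252,176.5),(252,186),(252,195)],53),'stripes',pt(C,[(261,196),(262,208),(264.5,275),(265,285)],50))
E
```

```text
grip [[524.53447548 232.46987748 104.5       ]]
pin ends [[606.24571905 263.2990572   69.        ]
 [645.19573414 264.61124221  69.        ]]
tip [[623.08202869 265.36496877  77.        ]]
ring [[626.95841556 264.27672127  50.        ]] pointer [[550.35836558 252.64361531  53.        ]
 [560.80060502 252.61337288  53.        ]
 [570.85782918 252.58424551  53.        ]] stripes [[572.91754993 262.31522494  50.        ]
 [586.73470603 263.48096772  50.        ]
 [669.79143578 266.87958165  50.        ]
 [683.12182826 267.5749817   50.        ]]
```

Call:
apply_moves([
  [0.32, -0.83, 0, 0, 0, 0, 0.7],
  [0, 0, 1, 0, 0, -0.63, 0.7],
  [0, 0, 1, 0, 0, 0, 0.7],
  [0, 0, 1, 0, 0, 0, 0.7],
  [0, 0, 1, 0, 0, 0, 0.7],
  [0, 0, 1, 0, 0, 0, 0.7],
  [0, 0, 0.1, 0, 0, 0, 0.7],
  [0, 0, 0, 0, 0, 0, 0.7],
], grip_force=25)

```text
time: 3.5
tool_pos: [530.1, 232.1, 93.2]
tcp_rot: [180.0, 0.0, -177.0]
ft_force: [-0.7, -0.6, -0.9]
finger_gap: 60.0
grip_force: 0.0
```

Call:
apply_moves([
  [0, 0, 0, 0, 0, 0, 0],
  [0, 0, 0, 0, 0, 0, 0],
  [0, 0, 0, 0, 0, 0, 0],
  [0, 0, 0, 0, 0, 0, 0],
  [0, 0, 0, 0, 0, 0, 0],
  [0, 0, 0, 0, 0, 0, 0],
])

```text
time: 4.25
tool_pos: [530.9, 231.6, 93.7]
tcp_rot: [180.0, 0.1, -177.1]
ft_force: [-1.4, 0.5, 6.9]
finger_gap: 19.9
grip_force: 28.5
```

Call:
apply_moves([
  [0, -0.4, 0, 0, 0, 0, 0],
  [0, -0.4, 0, 0, 0, 0, 0],
  [0, -0.4, 0, 0, 0, 0, 0],
  [0, -0.4, 0, 0, 0, 0, 0],
  [0, 0, 0, 0, 0, 0, 0],
])

```text
time: 4.88
tool_pos: [533.2, 182.4, 93.7]
tcp_rot: [-180.0, 0.1, -177.1]
ft_force: [-2.8, -1.4, 8.9]
finger_gap: 20.1
grip_force: 28.8
```

Call:
apply_moves([
  [0, -0.1, 0, 0, 0, 0, 0],
  [0, -0.1, 0, 0, 0, 0, 0],
  [0, 0, 0, 0, 0, 0, 0],
])

```text
time: 5.25
tool_pos: [533.5, 177.2, 93.7]
tcp_rot: [180.0, 0.1, -177.1]
ft_force: [-2.5, -1.2, 7.5]
finger_gap: 19.6
grip_force: 28.8
```

Call:
apply_moves([
  [0, -0.1, 0, 0, 0, 0, 0],
  [0, -0.1, 0, 0, 0, 0, 0],
  [0, 0, 0, 0, 0, 0, 0],
])

```text
time: 5.62
tool_pos: [533.5, 176.4, 93.7]
tcp_rot: [179.5, 0.1, -177.0]
ft_force: [-2.4, 24.5, 2.9]
finger_gap: 19.7
grip_force: 28.4
```

Call:
apply_moves([
  [0, 0.12, 0, 0, 0, 0, 0],
  [0, 0, 0, 0, 0, 0, 0.6],
  [0, 0, 0, 0, 0, 0, 0.6],
  [0, 0, -0.6, 0, 0, 0, 0.8],
  [0, 0, -1, 0, 0, 0, 1],
  [0, 0, -1, 0, 0, 0, 1],
  [0, 0, -0.7, 0, 0, 0, 1],
  [-0.8, 0.7, 0, 0, 0, 0, 1],
])

```text
time: 6.62
tool_pos: [557.5, 196.6, 195.8]
tcp_rot: [180.0, 0.3, -177.2]
ft_force: [-0.2, -0.2, 1.0]
finger_gap: 85.1
grip_force: 0.0
```

Call:
apply_moves([
  [-0.8, 0.7, 0, 0, 0, 0, 1],
  [-0.8, 0.7, 0, 0, 0, 0, 1],
  [-0.8, 0.7, 0, 0, 0, 0, 1],
  [0, 0, 0, 0, 0, 0, 1],
  [0, 0, 0, 0, 0, 0, 1],
])

```text
time: 7.25
tool_pos: [624.5, 263.2, 191.9]
tcp_rot: [-180.0, 0.0, -177.1]
ft_force: [-0.3, -0.2, 0.6]
finger_gap: 85.6
grip_force: 0.0
```

```bash
python3 - <<'E'
from h import *
im,C,s=shot('wrist','w2')
print(s['tool_pos'],s['tcp_rot'])
E
```

```text
[624.49317192 263.23081359 191.86167646] [-1.79982510e+02  9.93459972e-04 -1.77098580e+02]
```

View pics/w2.png

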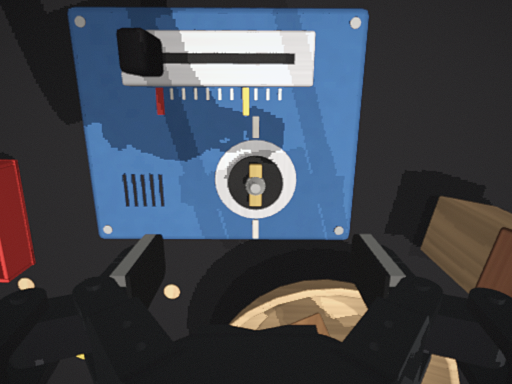

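```bash
python3 - <<'E'
from h import *
im=cv2.imread('pics/w2.png')[:,:,::-1].copy(); C=cam('wrist')
hs=cv2.cvtColor(im,cv2.COLOR_RGB2HSV)
def bl(lo,hi,x0,y0,x1,y1,z,nm,am=20):
    m=cv2.inRange(hs,lo,hi)[y0:y1,x0:x1]; n,l,st,ce=cv2.connectedComponentsWithStats(m)
    for i in range(1,n):
        if st[i,4]>am:
            p=np.argwhere(l==i)[:,::-1]+[x0,y0]; r=cv2.minAreaRect(pt(C,p,z)[:,:2].astype(np.float32)); print(nm,(ce[i]+[x0,y0]).round(1),st[i],pt(C,ce[i]+[x0,y0],z)[0].round(1),np.round(np.r_[r[0],r[1],r[2]],1))
bl((24-8,100,80),(35,255,255),235,80,256,125,53,'pointer')
bl((170,120,80),(180,255,255),150,80,170,125,50,'red');bl((0,120,80),(5,255,255),150,80,170,125,50,'red')
bl((14,90,80),(35,255,255),240,150,272,220,69,'pin')
bl((0,0,150),(180,45,255),160,85,300,110,50,'ticks',8)
bl((0,0,140),(180,50,255),212,112,300,242,50,'ring/stripe',15)
bl((0,0,100),(180,45,255),245,176,266,198,77,'tip',10)
# ring outer circle: fit ellipse of hole/hull at z50 
m=cv2.inRange(hs,(0,0,140),(180,50,255)); m[:138]=0;m[222:]=0;m[:,:210]=0;m[:,300:]=0
p=np.argwhere(m)[:,::-1]; h=cv2.convexHull(p)[:,0]
for z in (50,52,62):
    w=pt(C,h,z)[:,:2]; print(z,cv2.fitEllipse(w.astype(np.float32)))
g=cv2.cvtColor(im,cv2.COLOR_RGB2GRAY); print(g[187,236:276]); print(g[176:200,255])
E
```

```text
pointer [245.5 100.9] [  8   7   6  29 165] [558.6 251.3  53. ] [558.8 251.3  22.3   4.2   2.3]
red [159.7 100.7] [  6   8   8  26 153] [562.2 179.5  50. ] [562.1 179.5  20.2   5.    2.9]
pin [255.2 170.2] [  9  14  14  14 177] [613.2 262.1  69. ] [613.4 262.4  11.   10.8   3. ]
pin [255.  200.5] [  9  44  13  13 152] [639.4 263.3  69. ] [639.  263.3  10.7  10.2   3. ]
ticks [251.  85.] [43  0 97  1 97] [545.7 255.2  50. ] [545.7 255.2   0.   79.2   3. ]
ticks [183.2  93.1] [22  3  3 12 30] [555.  199.2  50. ] [555.4 199.    1.7   8.8  89.4]
ticks [195.2  93.2] [34  3  3 12 30] [554.6 209.2  50. ] [554.9 209.    1.7   8.8  90. ]
ticks [207.1  93.2] [46  3  3 12 32] [554.1 219.1  50. ] [554.3 219.    8.8   1.7   0.6]
ticks [219.3  94. ] [58  3  4 12 40] [554.2 229.2  50. ] [553.8 229.3   8.8   2.5   1. ]
ticks [231.3  93.9] [70  3  4 12 41] [553.6 239.2  50. ] [553.3 239.3   8.8   2.5   1.6]
ticks [255.5  93.6] [94  3  4 12 45] [552.3 259.2  50. ] [552.3 259.2   8.8   2.5   2.8]
ticks [279.5  93.8] [118   3   4  12  44] [551.4 279.1  50. ] [551.2 279.1   8.8   2.5   4. ]
ticks [171.2 
[... 529 characters left out ...]
64.9  50. ] [673.8 264.9  18.2   5.7   3. ]
tip [255.2 185.6] [  1   1  20  18 283] [624.1 262.8  77. ] [624.1 263.   14.3  15.4   3. ]
50 ((627.1134033203125, 262.6581115722656), (72.13199615478516, 74.1585464477539), 91.13864135742188)
52 ((626.587890625, 262.64447021484375), (71.59772491455078, 73.6092529296875), 91.1388931274414)
62 ((623.9605712890625, 262.5762939453125), (68.92635345458984, 70.86284637451172), 91.1390151977539)
[ 51  51  52  50  52  50  50  49  42  56 102 126 117 100 144 193 199 197
 197 196 197 198 199 194 174 159 161 164 151  84  47  49  50  50  50  51
  51  51  52  49]
[190 137 129 134 135 134 125 131 187 199 197 196 196 195 196 195 189 164
 148 173 194 193 193 192]
```

Call:
apply_moves([
  [0, 0, -0.9, 0, 0, 0, 1],
  [0, 0, -0.9, 0, 0, 0, 1],
  [0.48, -0.94, 0, 0, 0, 0, 1],
  [0.48, -0.94, 0, 0, 0, 0, 1],
  [0.48, -0.94, 0, 0, 0, 0, 1],
  [0.48, -0.94, 0, 0, 0, 0, 1],
  [0.48, -0.94, 0, 0, 0, 0, 1],
  [0.48, -0.94, 0, 0, 0, 0, 1],
])

```text
time: 8.3
tool_pos: [545.8, 88.8, 245.9]
tcp_rot: [-180.0, 0.0, -177.1]
ft_force: [0.6, -1.3, -0.1]
finger_gap: 85.7
grip_force: 0.0
```

Call:
apply_moves([
  [0.48, -0.94, 0, 0, 0, 0, 1],
  [0.48, -0.94, 0, 0, 0, 0, 1],
  [0.48, -0.94, 0, 0, 0, 0, 1],
  [0.48, -0.94, 0, 0, 0, 0, 1],
  [0.48, -0.94, 0, 0, 0, 0, 1],
  [0.48, -0.94, 0, 0, 0, 0, 1],
  [0.48, -0.94, 0, 0, 0, 0, 1],
  [0, 0, 0, 0, 0, 0, 1],
])

```text
time: 9.3
tool_pos: [454.9, -113.6, 245.7]
tcp_rot: [-179.9, 0.0, -177.3]
ft_force: [0.7, 0.8, -0.4]
finger_gap: 85.4
grip_force: 0.0
```

Call:
apply_moves([
  [0, 0, 0, 0, 0, 0, 1],
])

```text
time: 9.43
tool_pos: [456.0, -111.8, 245.6]
tcp_rot: [180.0, 0.0, -177.1]
ft_force: [-0.3, 1.0, -0.1]
finger_gap: 85.4
grip_force: 0.0
```

```bash
sed -i "s/return f,c\['cx'\],c\['cy'\],Rt@T\[:3,3\]+s/return f,c['cx'],c['cy'],Rt@(T[:3,3]-[0,1.6,0])+s/" h.py; cat >> h.py <<'E'
def heads(im,C):
    'coloured hex ring + cork: top-face hull after subtracting sides is hard; report cork disc centre, colour hull and angles'
    m=mask(im,'cork'); n,l,st,ce=cv2.connectedComponentsWithStats(cv2.morphologyEx(m,cv2.MORPH_CLOSE,np.ones((7,7))))
    out=[]
    for i in range(1,n):
        x,y,w,h,a=st[i]
        if a<250 or a>5000 or x<2 or y<2 or x+w>510: continue
        sub={c:int((mask(im,c)[max(0,y-12):y+h+12,max(0,x-12):x+w+12]>0).sum()) for c in('red','blue','green')}
        c=max(sub,key=sub.get)
        if sub[c]<100: continue
        z=34 if c=='green' else 28
        p=np.argwhere(l==i)[:,::-1]; hull=cv2.convexHull(p)[:,0]
        w_=pt(C,hull,z)[:,:2].astype(np.float32); e=cv2.minEnclosingCircle(w_)
        out.append((c,ce[i].round(),np.round(e[0],1),round(e[1],1)))
    return out
E
python3 - <<'E'
from h import *
im,C,s=shot('wrist','w3')
print(s['tool_pos'],s['tcp_rot'])
for o in heads(im,C): print(o)
E
```

```text
[ 455.95950495 -111.79713139  245.60517683] [ 1.79997450e+02  4.51732693e-02 -1.77147300e+02]
('green', array([152., 126.]), array([ 422.5, -226.7]), 21.3)
('blue', array([254., 131.]), array([ 423.1, -117.2]), 18.8)
('red', array([355., 139.]), array([425.4,  -5.5]), 19.9)
('red', array([226., 236.]), array([ 550. , -144.8]), 20.0)
('blue', array([310., 239.]), array([549.4, -42.4]), 18.6)
```

View pics/w3.png

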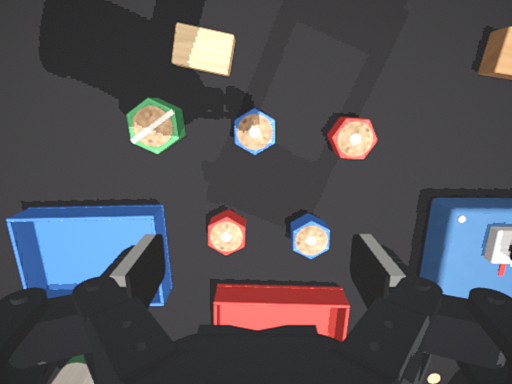

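```bash
cat >> h.py <<'E'
def hexang(im,C,c,uv,z):
    m=mask(im,c)|mask(im,'cork')|mask(im,'white'); u,v=map(int,uv); k=np.zeros_like(m); cv2.circle(k,(u,v),36,255,-1)
    n,l,st,ce=cv2.connectedComponentsWithStats(cv2.morphologyEx(m&k,cv2.MORPH_CLOSE,np.ones((5,5))))
    p=np.argwhere(l==l[v,u])[:,::-1]; hull=cv2.convexHull(p)
    ap=cv2.approxPolyDP(hull,2,True)[:,0]; w=pt(C,ap,z)[:,:2]
    e=np.roll(w,-1,0)-w; L=np.hypot(*e.T); a=np.degrees(np.arctan2(e[:,1],e[:,0]))
    ph=np.degrees(np.angle((L**2*np.exp(6j*np.radians(a))).sum()))/6
    return round(ph,1), [(int(x),round(y%60)) for x,y in zip(L,a)]
E
python3 - <<'E'
from h import *
im=cv2.imread('pics/w3.png')[:,:,::-1].copy(); C=cam('wrist')
for o in heads(im,C):
    print(o[0],o[2],hexang(im,C,o[0],o[1],34 if o[0]=='green' else 28))
    if o[0]=='green':
        m=mask(im,'white'); u,v=map(int,o[1]); k=np.zeros_like(m); cv2.circle(k,(u,v),30,255,-1)
        hs=cv2.cvtColor(im,cv2.COLOR_RGB2HSV); m=cv2.inRange(hs,(0,0,140),(180,70,255))&k
        w=pt(C,np.argwhere(m)[:,::-1],34)[:,:2]; print(len(w),w.mean(0),cv2.minAreaRect(w.astype(np.float32)))
        d=w-w.mean(0); U,S,V=np.linalg.svd(d); print(np.degrees(np.arctan2(V[0,1],V[0,0])))
im,C,s=shot('top')
for c in('red','blue'):
    for ce,st in blobs(im,c,1000)[0]: print(c,ce,st,pt(C,ce,15)[0],pt(C,[(st[0],st[1]),(st[0]+st[2],st[1]+st[3])],40)[:,:2])
E
```

```text
green [ 422.7 -226.4] (np.float64(7.2), [(34, 7), (4, 33), (28, 5), (28, 7), (28, 9), (12, 33), (25, 7), (27, 6)])
514 [ 427.02169706 -226.6136679 ] ((425.70611572265625, -225.9936981201172), (48.44615936279297, 46.925071716308594), 86.27986145019531)
-52.097845807724084
blue [ 423.2 -116.9] (np.float64(5.5), [(23, 5), (25, 7), (26, 4), (23, 6), (26, 7), (26, 4)])
red [425.5  -5.2] (np.float64(28.5), [(26, 30), (19, 30), (15, 1), (20, 28), (22, 28), (18, 33), (15, 17), (21, 29)])
red [ 550.1 -144.5] (np.float64(-0.1), [(26, 57), (22, 1), (26, 1), (9, 39), (23, 2), (23, 1), (35, 0)])
blue [549.4 -42.1] (np.float64(9.0), [(24, 7), (24, 10), (38, 12), (21, 5), (24, 8), (12, 36), (25, 7)])
red [261.6 160.3] [ 238  144   48   34 1606] [694.1145936 -73.6468851  15.       ] [[ 750.47690627   17.94043148]
 [ 625.95439042 -167.08754196]]
blue [182.1 183.4] [ 148  158   67   55 2558] [596.73657461 228.00244164  15.        ] [[687.51338685 356.29187204]
 [486.79523183  96.47942494]]
blue [323.1 189.2] [ 299  171   50   37 1655] [ 589.21354343 -312.07165674   15.        ] [[ 653.89133546 -215.69555722]
 [ 519.08382177 -406.80949165]]
```

Call:
apply_moves([
  [0.33, -0.94, 0, 0, 0, 0, 1],
  [0.33, -0.94, 0, 0, 0, 0, 1],
  [0.33, -0.94, 0, 0, 0, 0, 1],
  [0.33, -0.94, 0, 0, 0, 0, 1],
  [0, 0, 0.25, 0, 0, 1, 1],
  [0, 0, 0.25, 0, 0, 1, 1],
  [0, 0, 0.25, 0, 0, 1, 1],
  [0, 0, 0.25, 0, 0, 1, 1],
])

```text
time: 10.52
tool_pos: [422.9, -225.8, 215.0]
tcp_rot: [180.0, -0.0, 164.5]
ft_force: [-1.0, 0.8, 0.0]
finger_gap: 85.2
grip_force: 0.0
```

Call:
apply_moves([
  [0, 0, 0.25, 0, 0, 1, 1],
  [0, 0, 0.25, 0, 0, 1, 1],
  [0, 0, 0.25, 0, 0, 1, 1],
  [0, 0, 0.25, 0, 0, 1, 1],
  [0, 0, 0.25, 0, 0, 1, 1],
  [0, 0, 0.25, 0, 0, 1, 1],
  [0, 0, 0.25, 0, 0, 1, 1],
  [0, 0, 0.25, 0, 0, 1, 1],
])

```text
time: 11.52
tool_pos: [422.9, -225.8, 155.0]
tcp_rot: [180.0, -0.0, 127.8]
ft_force: [-0.2, 0.3, -0.1]
finger_gap: 85.3
grip_force: 0.0
```

Call:
apply_moves([
  [0, 0, 0, 0, 0, 0.2, 1],
  [0, 0, 0, 0, 0, 0, 1],
])

```text
time: 11.78
tool_pos: [422.8, -226.2, 155.6]
tcp_rot: [180.0, 0.0, 127.1]
ft_force: [0.1, 0.2, 0.6]
finger_gap: 85.8
grip_force: 0.0
```

```bash
cat >> h.py <<'E'
def look(name=None,cols=('red','blue','green')):
    im,C,s=shot('wrist',name); yaw=s['tcp_rot'][2]; X=eul(s['tcp_rot'])
    print('TCP',s['tool_pos'].round(1),'yaw',round(yaw,1))
    for o in heads(im,C):
        if o[0] not in cols: continue
        z=34 if o[0]=='green' else 28; a,l=hexang(im,C,o[0],o[1],z); d=np.r_[o[2]-s['tool_pos'][:2],0]@X
        # tool y (yaw-90) must be along a flat normal: a+30+60k ; turn = smallest
        t=(a-yaw+30)%60-30; print(o,'edge',a,'tool d/30',(d[:2]/30).round(2),'az turns(flat grasp)',round(-t/4.584,2),l)
    return im,C,s
E
python3 -c "
from h import *
look('w4')"
```

```text
TCP [ 422.8 -226.2  155.6] yaw 127.1
('blue', array([343.,  72.]), array([ 421.7, -116.4]), 19.1) edge 4.6 tool d/30 [2.94 2.18] az turns(flat grasp) 0.55 [(23, 3), (24, 6), (10, 29), (9, 4), (10, 46), (19, 8), (8, 18), (21, 3), (26, 4)]
('green', array([257., 184.]), array([ 420.9, -226.3]), 21.4) edge 7.6 tool d/30 [ 0.04 -0.05] az turns(flat grasp) -0.11 [(27, 7), (30, 11), (29, 6), (12, 25), (11, 2), (12, 37), (8, 15), (15, 52), (29, 7)]
('red', array([433., 194.]), array([ 548.6, -144.2]), 19.9) edge 1.3 tool d/30 [-0.35  4.99] az turns(flat grasp) 1.27 [(25, 60), (22, 59), (5, 27), (27, 0), (14, 14), (9, 52), (11, 30), (8, 1), (18, 21), (23, 59)]
```

Call:
apply_moves([
  [0.04, -0.05, 0.9, 0, 0, -0.05, 1],
  [0, 0, 0.9, 0, 0, 0, 1],
  [0, 0, 0.9, 0, 0, 0, 1],
  [0, 0, 0.9, 0, 0, 0, 1],
  [0, 0, 0.86, 0, 0, 0, 1],
  [0, 0, 0, 0, 0, 0, 1],
  [0, 0, 0, 0, 0, 0, 0],
  [0, 0, 0, 0, 0, 0, 0],
], grip_force=60)

```text
time: 12.82
tool_pos: [421.7, -227.3, 23.1]
tcp_rot: [179.9, 0.2, 127.2]
ft_force: [-1.0, 0.7, 12.8]
finger_gap: 51.5
grip_force: 11.2
```

Call:
apply_moves([
  [0, 0, 0, 0, 0, 0, 0],
  [0, 0, 0, 0, 0, 0, 0],
  [0, 0, 0, 0, 0, 0, 0],
  [0, 0, 0, 0, 0, 0, 0],
])

```text
time: 13.32
tool_pos: [421.9, -227.4, 23.4]
tcp_rot: [179.9, 0.2, 127.2]
ft_force: [-0.2, 0.4, 7.7]
finger_gap: 50.9
grip_force: 63.7
```

Call:
apply_moves([
  [0, 0, -0.5, 0, 0, 0, 0],
  [0, 0, -1, 0, 0, 0, 0],
  [0, 0, -1, 0, 0, 0, 0],
  [0, 0, -1, 0, 0, 0, 0],
  [0, 0, -1, 0, 0, 0, 0],
  [0, 0, -0.5, 0, 0, -1, 0],
  [0, 0, 0, 0, 0, -1, 0],
  [0, 0, 0, 0, 0, -1, 0],
])

```text
time: 14.32
tool_pos: [420.6, -226.6, 172.9]
tcp_rot: [180.0, 0.1, 141.1]
ft_force: [0.0, 0.2, -2.3]
finger_gap: 50.8
grip_force: 62.7
```

Call:
apply_moves([
  [0, 0, 0, 0, 0, -1, 0],
  [0, 0, 0, 0, 0, -1, 0],
  [0, 0, 0, 0, 0, -1, 0],
  [0, 0, 0, 0, 0, -1, 0],
  [0, 0, 0, 0, 0, -1, 0],
  [0, 0, 0, 0, 0, -1, 0],
  [0, 0, 0, 0, 0, -1, 0],
  [0, 0, 0, 0, 0, -1, 0],
])

```text
time: 15.32
tool_pos: [420.4, -226.4, 172.5]
tcp_rot: [-180.0, 0.0, 177.8]
ft_force: [-0.1, 0.8, -1.4]
finger_gap: 51.0
grip_force: 62.7
```

Call:
apply_moves([
  [0, 0, 0, 0, 0, -1, 0],
  [0, 0, 0, 0, 0, -0.15, 0],
  [0, 0, 0, 0, 0, 0, 0],
])

```text
time: 15.7
tool_pos: [420.5, -226.5, 172.0]
tcp_rot: [-180.0, 0.0, -177.2]
ft_force: [0.6, -0.3, -1.1]
finger_gap: 50.5
grip_force: 62.7
```

```bash
python3 -c "
from h import *
im,C,s=shot('wrist','w5')
print(s['tool_pos'],s['tcp_rot'],s['finger_gap'])"
```

```text
[ 420.49570102 -226.49217778  171.98381331] [-1.79983905e+02  1.79168843e-02 -1.77171442e+02] 50.484754207178526
```

View pics/w5.png

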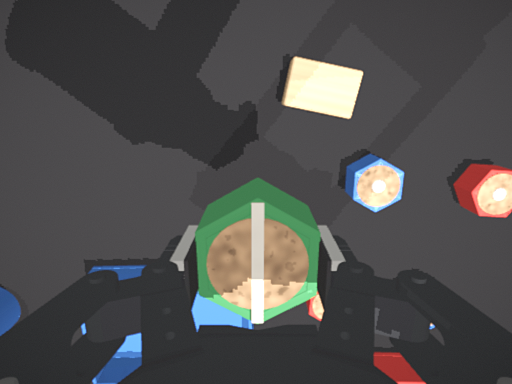

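```bash
python3 -c "
from h import *
s=sense(); C=cam('wrist',s); X=eul(s['tcp_rot'])
im=cv2.imread('pics/w5.png')[:,:,::-1].copy()
z=s['tool_pos'][2]+11
m=mask(im,'green')|mask(im,'cork'); 
p=[(257.5,200),(258.2,323),(207,262),(309,262),(196,225),(320,226)]
print(((pt(C,p,z)-s['tool_pos'])@X).round(1))
k=mask(im,'cork'); k[:215]=0;k[312:]=0;k[:,:203]=0;k[:,312:]=0
q=cv2.convexHull(np.argwhere(k)[:,::-1])[:,0]; w=((pt(C,q,z)-s['tool_pos'])@X)[:,:2]
print(cv2.fitEllipse(w.astype(np.float32)),cv2.minEnclosingCircle(w.astype(np.float32)))
m=cv2.inRange(cv2.cvtColor(im,cv2.COLOR_RGB2HSV),(0,0,110),(180,60,255)); m[:203]=0;m[275:]=0;m[:,:245]=0;m[:,270:]=0
q=np.argwhere(m)[:,::-1]; w=((pt(C,q,z)-s['tool_pos'])@X)[:,:2]; U,S,V=np.linalg.svd(w-w.mean(0)); print(w.mean(0),np.degrees(np.arctan2(V[0,1],V[0,0])))
"
```

```text
[[ 29.5  -0.2 -11. ]
 [-28.    0.2 -11. ]
 [  2.2 -21.3 -11. ]
 [  2.3  21.4 -11. ]
 [ 18.9 -25.1 -11. ]
 [ 18.5  25.1 -11. ]]
((-0.7394027709960938, 1.3770582675933838), (41.74717712402344, 48.395328521728516), 41.49394607543945) ((-0.987788200378418, 2.7251338958740234), 24.76685905456543)
[13.00646979 -0.35660838] -179.6599674030213
```

Call:
apply_moves([
  [-0.48, 0.99, 0, 0, 0, 0, 0],
  [-0.48, 0.99, 0, 0, 0, 0, 0],
  [-0.48, 0.99, 0, 0, 0, 0, 0],
  [-0.48, 0.99, 0, 0, 0, 0, 0],
  [-0.48, 0.99, 0, 0, 0, 0, 0],
  [-0.48, 0.99, 0, 0, 0, 0, 0],
  [-0.48, 0.99, 0, 0, 0, 0, 0],
  [-0.48, 0.99, 0, 0, 0, 0, 0],
])

```text
time: 16.75
tool_pos: [523.8, 17.7, 171.6]
tcp_rot: [-180.0, 0.0, -177.1]
ft_force: [0.3, -0.6, -2.0]
finger_gap: 51.1
grip_force: 62.8
```

Call:
apply_moves([
  [-0.48, 0.99, 0, 0, 0, 0, 0],
  [-0.48, 0.99, 0, 0, 0, 0, 0],
  [-0.48, 0.99, 0, 0, 0, 0, 0],
  [-0.48, 0.99, 0, 0, 0, 0, 0],
  [-0.48, 0.99, 0, 0, 0, 0, 0],
  [-0.48, 0.99, 0, 0, 0, 0, 0],
  [-0.48, 0.99, 0, 0, 0, 0, 0],
  [-0.48, 0.99, 0, 0, 0, 0, 0],
])

```text
time: 17.75
tool_pos: [626.7, 260.8, 171.4]
tcp_rot: [-180.0, -0.0, -177.2]
ft_force: [1.5, -0.9, -1.4]
finger_gap: 50.7
grip_force: 62.8
```

Call:
apply_moves([
  [0, 0, 0, 0, 0, 0, 0],
  [0, 0, 0, 0, 0, 0, 0],
  [0, 0, 0, 0, 0, 0, 0],
])

```text
time: 18.12
tool_pos: [626.3, 258.9, 171.4]
tcp_rot: [-180.0, -0.0, -177.2]
ft_force: [-0.3, -0.2, -1.6]
finger_gap: 51.1
grip_force: 62.9
```

```bash
python3 -c "
from h import *
im,C,s=shot('wrist','w6');X=eul(s['tcp_rot'])
print(s['tool_pos'],s['tcp_rot'],s['finger_gap'])
d=(np.array([627,261.1,0])-s['tool_pos'])@X; print(d/30)
hs=cv2.cvtColor(im,cv2.COLOR_RGB2HSV); z=s['tool_pos'][2]+11
cv2.imwrite('pics/w6c.png',cv2.resize(im[80:340,130:390],None,fx=2,fy=2)[:,:,::-1])"
```

```text
[626.29338983 258.88156844 171.42524511] [-1.79981769e+02 -2.25554419e-02 -1.77152473e+02] 51.14143483311991
[-0.02944766  0.07450453  5.71414027]
```

View pics/w6c.png

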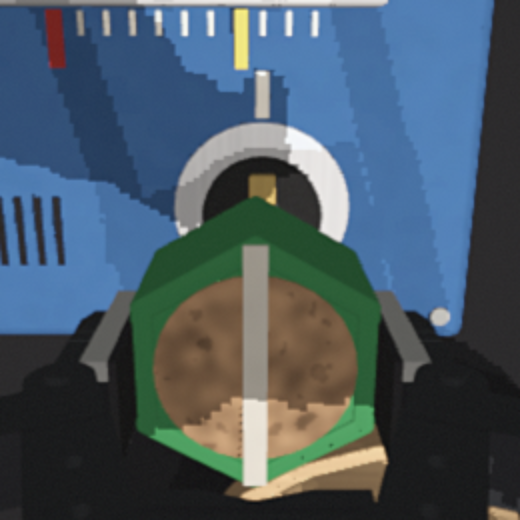

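Call:
apply_moves([
  [-0.03, 0.07, 0, 0, 0, 0, 0],
  [0, 0, 0.7, 0, 0, 0, 0],
  [0, 0, 0.7, 0, 0, 0, 0],
  [0, 0, 0.6, 0, 0, 0, 0],
  [0, 0, 0.4, 0, 0, 0, 0],
  [0, 0, 0, 0, 0, 0, 0],
  [0, 0, 0, 0, 0, 0, 0],
])

```text
time: 19.05
tool_pos: [627.8, 262.1, 100.2]
tcp_rot: [180.0, 0.1, -177.1]
ft_force: [-0.1, -1.1, -0.7]
finger_gap: 50.5
grip_force: 62.9
```

Call:
apply_moves([
  [0, 0, 0.15, 0, 0, 0, 0],
  [0, 0, 0.15, 0, 0, 0, 0],
  [0, 0, 0, 0, 0, 0, 0],
])

```text
time: 19.42
tool_pos: [626.9, 261.8, 89.9]
tcp_rot: [-180.0, -0.1, -177.1]
ft_force: [-0.1, -1.1, -1.5]
finger_gap: 50.7
grip_force: 62.9
```

Call:
apply_moves([
  [0, 0, 0.12, 0, 0, 0, 0],
  [0, 0, 0.12, 0, 0, 0, 0],
  [0, 0, 0, 0, 0, 0, 0],
])

```text
time: 19.8
tool_pos: [627.4, 262.0, 83.4]
tcp_rot: [180.0, 0.0, -177.1]
ft_force: [0.0, -0.4, 2.7]
finger_gap: 50.7
grip_force: 63.3
```

Call:
apply_moves([
  [0, 0, 0.1, 0, 0, 0, 0],
  [0, 0, 0.07, 0, 0, 0, 0],
  [0, 0, 0, 0, 0, 0, 0],
])

```text
time: 20.18
tool_pos: [627.6, 262.1, 78.6]
tcp_rot: [180.0, 0.0, -177.1]
ft_force: [-1.4, -0.8, 4.2]
finger_gap: 51.4
grip_force: 63.5
```

Call:
apply_moves([
  [0, 0, 0.05, 0, 0, 0, 0],
  [0, 0, 0, 0, 0, 0, 0],
  [0, 0, 0, 0, 0, 0, 0],
])

```text
time: 20.55
tool_pos: [627.6, 262.1, 77.3]
tcp_rot: [180.0, 0.0, -177.1]
ft_force: [-1.1, 0.1, 5.0]
finger_gap: 51.1
grip_force: 63.6
```

Call:
apply_moves([
  [0, 0, 0, 0, 0, 0.7, 0],
  [0, 0, 0, 0, 0, 0.8, 0],
  [0, 0, 0, 0, 0, 0.8, 0],
  [0, 0, 0, 0, 0, 0.8, 0],
  [0, 0, 0, 0, 0, 0, 0],
])

```text
time: 21.18
tool_pos: [627.9, 262.1, 77.5]
tcp_rot: [180.0, 0.1, 168.6]
ft_force: [-0.2, -0.2, 5.4]
finger_gap: 51.1
grip_force: 63.7
```

```bash
python3 -c "
from h import *
s=sense();print(s['tool_pos'],s['tcp_rot'],s['ft_force'],s['wrist_torque'])"
```

```text
[627.9126214  262.09725302  77.51455965] [1.79959709e+02 8.03862121e-02 1.68645179e+02] [-0.1616295  -0.24603091  5.41373342] [-0.02395902 -0.03122327 -0.09438095]
```

Call:
apply_moves([
  [0, 0, 0, 0, 0, 1, 0],
  [0, 0, 0, 0, 0, 1, 0],
  [0, 0, 0, 0, 0, 1, 0],
  [0, 0, 0, 0, 0, 1, 0],
  [0, 0, 0, 0, 0, 1, 0],
  [0, 0, 0, 0, 0, 1, 0],
  [0, 0, 0, 0, 0, 0, 0],
])

```text
time: 22.05
tool_pos: [627.9, 262.1, 77.5]
tcp_rot: [179.9, 0.1, 141.1]
ft_force: [1.1, -0.6, 5.5]
finger_gap: 50.8
grip_force: 63.7
```

Call:
apply_moves([
  [0, 0, 0, 0, 0, 1, 0],
  [0, 0, 0, 0, 0, 1, 0],
  [0, 0, 0, 0, 0, 1, 0],
  [0, 0, 0, 0, 0, 1, 0],
  [0, 0, 0, 0, 0, 1, 0],
  [0, 0, 0, 0, 0, 0.6, 0],
  [0, 0, 0, 0, 0, 0, 0],
  [0, 0, 0, 0, 0, 0, 0],
])

```text
time: 23.05
tool_pos: [627.9, 262.1, 77.5]
tcp_rot: [179.9, 0.0, 115.5]
ft_force: [0.1, 0.6, 5.0]
finger_gap: 51.1
grip_force: 63.7
```

```bash
python3 -c "
from h import *
s=sense();print(s['tool_pos'],s['tcp_rot'],s['ft_force'],s['wrist_torque'])"
```

```text
[627.9392043  262.08225254  77.52389326] [1.79910808e+02 1.63130586e-02 1.15525289e+02] [0.11200637 0.58583147 5.02567967] [-0.06917929 -0.01821692 -0.06145335]
```

Turned 67.4°; go on to the stop.

Call:
apply_moves([
  [0, 0, 0, 0, 0, 0.5, 0],
  [0, 0, 0, 0, 0, 0.5, 0],
  [0, 0, 0, 0, 0, 0.3, 0],
  [0, 0, 0, 0, 0, 0, 0],
  [0, 0, 0, 0, 0, 0, 0],
])

```text
time: 23.68
tool_pos: [628.1, 261.6, 77.5]
tcp_rot: [179.9, 0.1, 109.6]
ft_force: [0.5, -2.2, 5.2]
finger_gap: 50.7
grip_force: 63.7
```

```bash
python3 -c "
from h import *
s=sense();print(s['tool_pos'],s['tcp_rot'],s['ft_force'],s['wrist_torque'])"
```

```text
[628.12934233 261.55773308  77.48970396] [1.79910531e+02 5.08549618e-02 1.09565921e+02] [ 0.54405762 -2.19851351  5.18441301] [-0.43665344 -0.12809529  0.17132255]
```

Call:
apply_moves([
  [0, 0, 0, 0, 0, 0.4, 0],
  [0, 0, 0, 0, 0, 0, 0],
  [0, 0, 0, 0, 0, 0, 0],
])

```text
time: 24.05
tool_pos: [628.2, 261.6, 77.5]
tcp_rot: [179.9, 0.1, 107.8]
ft_force: [0.3, -1.8, 5.5]
finger_gap: 51.0
grip_force: 63.7
```

```bash
python3 -c "
from h import *
s=sense();print(s['tool_pos'],s['tcp_rot'],s['ft_force'],s['wrist_torque'])"
```

```text
[628.16064321 261.55025106  77.5026945 ] [1.79907080e+02 5.93179382e-02 1.07762083e+02] [ 0.25698375 -1.8252838   5.48969385] [-0.40698058 -0.17032501  0.47721613]
```

Call:
apply_moves([
  [0, 0, 0, 0, 0, 0, 1],
  [0, 0, 0, 0, 0, 0, 1],
  [0, 0, 0, 0, 0, 0, 1],
  [0, 0, -1, 0, 0, 0, 1],
  [0, 0, -1, 0, 0, 0, 1],
  [0, 0, -1, 0, 0, 0, 1],
  [0, 0, -1, 0, 0, 0, 1],
  [0, 0, 0, 0, 0, 0, 1],
])

```text
time: 25.05
tool_pos: [629.0, 262.6, 200.4]
tcp_rot: [179.7, -0.0, 107.7]
ft_force: [0.7, 0.3, -0.8]
finger_gap: 85.7
grip_force: 0.0
```

```bash
python3 -c "
from h import *
im,C,s=shot('wrist','w7')
print(s['tool_pos'],s['tcp_rot'])
m=cv2.inRange(cv2.cvtColor(im,cv2.COLOR_RGB2HSV),(0,0,120),(180,60,255))
for z in (92,96):
    k=mask(im,'cork'); n,l,st,ce=cv2.connectedComponentsWithStats(cv2.morphologyEx(k|mask(im,'white'),cv2.MORPH_CLOSE,np.ones((3,3))))
    for i in range(1,n):
        if 1000<st[i,4]<5000: print(z,ce[i],st[i],pt(C,ce[i],z)[0])
im2,_,_=shot('scene'); cv2.imwrite('pics/mix.png',np.hstack([im[60:330,110:410],cv2.resize(im2[150:230,280:390],(371,270),interpolation=cv2.INTER_CUBIC)])[:,:,::-1])
"
```

```text
[629.01253845 262.61914843 200.41840494] [ 1.79654434e+02 -8.02411772e-03  1.07743510e+02]
92 [140.10485876 150.04723164] [ 108   91   66  121 4425] [533.7288228  264.89551566  92.        ]
92 [255.84766214 156.89894419] [ 194  137  119   57 1326] [619.29692292 286.75127706  92.        ]
92 [254.68077601 187.08862434] [ 228  154   54   61 2268] [625.77406916 263.51603196  92.        ]
96 [140.10485876 150.04723164] [ 108   91   66  121 4425] [534.94351571 265.9535028   96.        ]
96 [255.84766214 156.89894419] [ 194  137  119   57 1326] [619.06468602 287.43969011  96.        ]
96 [254.68077601 187.08862434] [ 228  154   54   61 2268] [625.43230574 264.59734573  96.        ]
```

View pics/mix.png

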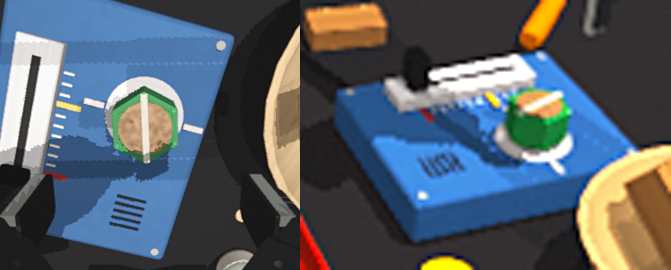

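Call:
apply_moves([
  [0, 0, 0, 0, 0, -1, 0.7],
  [0, 0, 0, 0, 0, -1, 0.7],
  [0, 0, 0, 0, 0, -1, 0.7],
  [0, 0, 0, 0, 0, -1, 0.7],
  [0, 0, 0, 0, 0, -1, 0.7],
  [0, 0, 0, 0, 0, -1, 0.7],
  [0, 0, 0, 0, 0, -1, 0.7],
  [0, 0, 0, 0, 0, -1, 0.7],
])

```text
time: 26.15
tool_pos: [626.2, 261.6, 194.1]
tcp_rot: [-179.8, -0.1, 144.6]
ft_force: [-0.3, -0.9, 0.4]
finger_gap: 59.8
grip_force: 0.0
```

Call:
apply_moves([
  [0, 0, 0, 0, 0, -1, 0.7],
  [0, 0, 0, 0, 0, -1, 0.7],
  [0, 0, 0, 0, 0, -1, 0.7],
  [0, 0, 0, 0, 0, -1, 0.7],
  [0, 0, 0, 0, 0, -1, 0.7],
  [0, 0, 0, 0, 0, -1, 0.7],
  [0, 0, 0, 0, 0, -1, 0.7],
  [0, 0, 0, 0, 0, -1, 0.7],
])

```text
time: 27.15
tool_pos: [626.2, 261.6, 194.0]
tcp_rot: [-179.9, -0.2, -178.8]
ft_force: [0.4, -0.2, -0.7]
finger_gap: 60.0
grip_force: 0.0
```

Call:
apply_moves([
  [0, 0, 0, 0, 0, -0.4, 0.7],
  [0.83, -0.67, 0, 0, 0, 0, 0.7],
  [0.83, -0.67, 0, 0, 0, 0, 0.7],
  [0.83, -0.67, 0, 0, 0, 0, 0.7],
  [0.83, -0.67, 0, 0, 0, 0, 0.7],
  [0, 0, 0, 0, 0, 0, 0.7],
  [0, 0, 0, 0, 0, 0, 0.7],
])

```text
time: 28.02
tool_pos: [532.1, 176.8, 196.5]
tcp_rot: [180.0, 0.0, -177.1]
ft_force: [-0.7, -0.0, 0.4]
finger_gap: 59.9
grip_force: 0.0
```

Call:
apply_moves([
  [-0.04, 0, 0.9, 0, 0, 0, 0.7],
  [0, 0, 0.9, 0, 0, 0, 0.7],
  [0, 0, 0.9, 0, 0, 0, 0.7],
  [0, 0, 0.7, 0, 0, 0, 0.7],
  [0, 0, 0, 0, 0, 0, 0.7],
  [0, 0, 0, 0, 0, 0, 0],
  [0, 0, 0, 0, 0, 0, 0],
  [0, 0, 0, 0, 0, 0, 0],
], grip_force=25)

```text
time: 29.02
tool_pos: [534.1, 177.1, 96.2]
tcp_rot: [180.0, 0.1, -177.1]
ft_force: [0.9, 1.4, 4.6]
finger_gap: 19.3
grip_force: 28.0
```

Call:
apply_moves([
  [0, 0, 0, 0, 0, 0, 0],
  [0, 0, 0, 0, 0, 0, 0],
  [0, 0, 0, 0, 0, 0, 0],
])

```text
time: 29.4
tool_pos: [534.1, 177.1, 96.2]
tcp_rot: [180.0, 0.2, -177.1]
ft_force: [-1.3, 2.0, 6.3]
finger_gap: 19.7
grip_force: 28.3
```

Call:
apply_moves([
  [0, 0.4, 0, 0, 0, 0, 0],
  [0, 0.4, 0, 0, 0, 0, 0],
  [0, 0.4, 0, 0, 0, 0, 0],
  [0, 0.4, 0, 0, 0, 0, 0],
  [0, 0.4, 0, 0, 0, 0, 0],
  [0, 0.4, 0, 0, 0, 0, 0],
  [0, 0, 0, 0, 0, 0, 0],
  [0, 0, 0, 0, 0, 0, 0],
])

```text
time: 30.4
tool_pos: [530.8, 249.0, 96.2]
tcp_rot: [179.9, 0.2, -177.1]
ft_force: [1.9, 2.1, 5.9]
finger_gap: 19.4
grip_force: 28.4
```

Call:
apply_moves([
  [0, 0, 0, 0, 0, 0, 0.6],
  [0, 0, 0, 0, 0, 0, 0.6],
  [0, 0, -0.5, 0, 0, 0, 0.6],
  [0, 0, -1, 0, 0, 0, 1],
  [0, 0, -1, 0, 0, 0, 1],
  [0, 0, -1, 0, 0, 0, 1],
  [0.5, 0, 0, 0, 0, 0, 1],
  [0, 0, 0, 0, 0, 0, 1],
])

```text
time: 31.4
tool_pos: [514.3, 247.9, 200.9]
tcp_rot: [180.0, 0.1, -177.1]
ft_force: [0.8, 0.2, -0.3]
finger_gap: 85.5
grip_force: 0.0
```

```bash
python3 -c "
from h import *
im,C,s=shot('wrist','w8'); print(s['tool_pos'],s['tcp_rot'])
cv2.imwrite('pics/w8c.png',cv2.resize(im[120:320,150:360],None,fx=3,fy=3,interpolation=cv2.INTER_NEAREST)[:,:,::-1])
hs=cv2.cvtColor(im,cv2.COLOR_RGB2HSV); m=cv2.inRange(hs,(16,100,80),(35,255,255))
n,l,st,ce=cv2.connectedComponentsWithStats(m)
for i in range(1,n):
    if 60<st[i,4]<600: print(ce[i],st[i],pt(C,ce[i],53)[0])
"
```

```text
[514.26054193 247.88496149 200.93695325] [ 1.79977707e+02  6.29313997e-02 -1.77070739e+02]
[448.95709571 368.55445545] [432 355  29  29 303] [721.22616071 469.98836681  53.        ]
```

View pics/w8c.png

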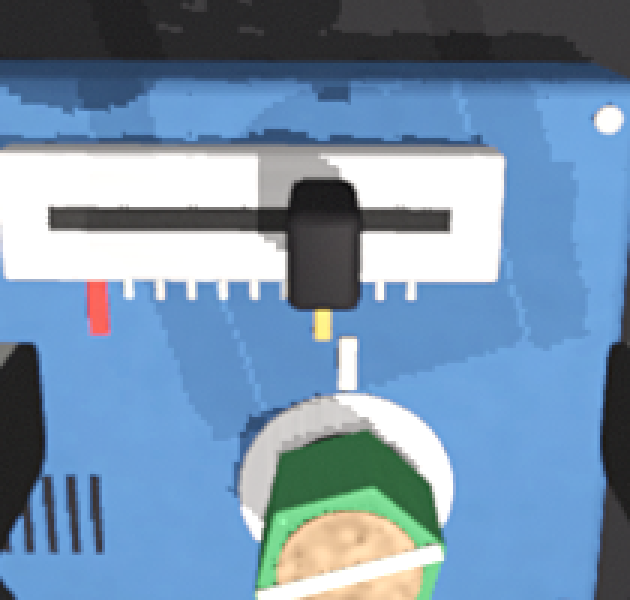

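```bash
python3 -c "
from h import *
C=cam('wrist'); a=np.radians(2.9)
f=lambda p: -np.sin(a)*p[:,0]+np.cos(a)*p[:,1]
print(f(pt(C,[(258.5,208.5),(259,180.5+10)],104.5)),f(pt(C,[(257.8,228)],53)),f(pt(C,[(182.7,222)],50)), pt(C,[(258.5,208.5)],104.5), pt(C,[(257.8,228)],53))"
```

```text
[222.19049658 222.52127793] [221.86866582] [149.86284332] [[526.88439234 249.16622    104.5       ]] [[565.15825131 250.78284661  53.        ]]
```

Call:
apply_moves([
  [0, 0, -0.75, 0, 0, 0, 1],
  [0, 0, -0.75, 0, 0, 0, 1],
  [0.21, -0.98, 0, 0, 0, 0, 1],
  [0.21, -0.98, 0, 0, 0, 0, 1],
  [0.21, -0.98, 0, 0, 0, 0, 1],
  [0.21, -0.98, 0, 0, 0, 0, 1],
  [0.21, -0.98, 0, 0, 0, 0, 1],
  [0.21, -0.98, 0, 0, 0, 0, 1],
])

```text
time: 32.45
tool_pos: [485.5, 68.6, 244.4]
tcp_rot: [-180.0, -0.0, -177.1]
ft_force: [0.0, -1.3, -0.2]
finger_gap: 85.4
grip_force: 0.0
```

Call:
apply_moves([
  [0.21, -0.98, 0, 0, 0, 0, 1],
  [0.21, -0.98, 0, 0, 0, 0, 1],
  [0.21, -0.98, 0, 0, 0, 0, 1],
  [0.21, -0.98, 0, 0, 0, 0, 1],
  [0.21, -0.98, 0, 0, 0, 0, 1],
  [0.21, -0.98, 0, 0, 0, 0, 1],
  [0, 0, 0, 0, 0, 0, 1],
  [0, 0, 0, 0, 0, 0, 1],
])

```text
time: 33.45
tool_pos: [456.9, -108.1, 244.5]
tcp_rot: [180.0, -0.0, -177.1]
ft_force: [1.2, 0.3, 0.3]
finger_gap: 85.5
grip_force: 0.0
```

```bash
python3 -c "
from h import *
look('w9')"
```

```text
TCP [ 456.9 -108.1  244.5] yaw -177.1
('blue', array([251., 131.]), array([ 423.2, -117. ]), 18.8) edge 3.2 tool d/30 [ 1.14 -0.24] az turns(flat grasp) -0.07 [(24, 3), (25, 2), (23, 4), (25, 5), (25, 4), (26, 1)]
('red', array([352., 138.]), array([425.2,  -5.7]), 19.9) edge -29.9 tool d/30 [0.88 3.46] az turns(flat grasp) -5.94 [(22, 29), (25, 33), (9, 54), (22, 30), (23, 29), (30, 29), (26, 30)]
('red', array([223., 236.]), array([ 550.1, -145. ]), 20.1) edge 0.3 tool d/30 [-3.04 -1.38] az turns(flat grasp) 0.56 [(25, 55), (22, 1), (26, 3), (10, 33), (23, 2), (21, 2), (37, 0)]
('blue', array([307., 239.]), array([549.4, -42.5]), 18.7) edge 7.1 tool d/30 [-3.19  2.03] az turns(flat grasp) -0.92 [(23, 4), (25, 8), (35, 10), (25, 7), (18, 4), (16, 42), (26, 6)]
```

Call:
apply_moves([
  [0.57, -0.12, 0, 0, 0, 0, 1],
  [0.57, -0.12, 0, 0, 0, 0, 1],
  [0, 0, 0.3, 0, 0, 1, 1],
  [0, 0, 0.3, 0, 0, 1, 1],
  [0, 0, 0.3, 0, 0, 1, 1],
  [0, 0, 0.3, 0, 0, 1, 1],
  [0, 0, 0.3, 0, 0, 1, 1],
  [0, 0, 0.3, 0, 0, 1, 1],
])

```text
time: 34.5
tool_pos: [423.3, -116.3, 190.4]
tcp_rot: [180.0, -0.0, 155.3]
ft_force: [1.0, -0.2, -0.4]
finger_gap: 85.4
grip_force: 0.0
```

Call:
apply_moves([
  [0, 0, 0.2, 0, 0, 1, 1],
  [0, 0, 0.2, 0, 0, 1, 1],
  [0, 0, 0.2, 0, 0, 1, 1],
  [0, 0, 0.2, 0, 0, 1, 1],
  [0, 0, 0.2, 0, 0, 1, 1],
  [0, 0, 0.2, 0, 0, 1, 1],
  [0, 0, 0.2, 0, 0, 1, 1],
  [0, 0, 0, 0, 0, 0, 1],
])

```text
time: 35.5
tool_pos: [422.9, -116.4, 148.2]
tcp_rot: [-180.0, -0.1, 123.4]
ft_force: [-1.3, -0.2, 0.3]
finger_gap: 85.5
grip_force: 0.0
```

```bash
python3 -c "
from h import *
look('w10')"
```

```text
TCP [ 422.9 -116.4  148.2] yaw 123.4
('red', array([343.,  65.]), array([423.9,  -5. ]), 19.9) edge 30.0 tool d/30 [3.08 2.07] az turns(flat grasp) -5.8 [(7, 4), (21, 29), (22, 30), (14, 51), (13, 22), (14, 35), (12, 20), (24, 30), (20, 32)]
('blue', array([258., 184.]), array([ 421.9, -116.3]), 19.0) edge 1.7 tool d/30 [ 0.02 -0.03] az turns(flat grasp) 0.38 [(7, 25), (24, 59), (23, 2), (25, 2), (23, 4), (8, 30), (21, 58), (20, 3)]
('blue', array([432., 193.]), array([548. , -41.6]), 19.0) edge 7.6 tool d/30 [-0.22  4.85] az turns(flat grasp) -0.91 [(24, 6), (24, 7), (25, 8), (11, 53), (14, 10), (8, 49), (17, 19), (16, 25), (25, 3)]
('red', array([347., 287.]), array([ 547.3, -146.2]), 19.9) edge 19.3 tool d/30 [-3.11  2.91] az turns(flat grasp) -3.46 [(11, 55), (24, 59), (18, 24), (21, 57), (9, 58), (9, 34), (54, 22)]
```

Call:
apply_moves([
  [0.02, -0.03, 0.9, 0, 0, 0.15, 1],
  [0, 0, 0.9, 0, 0, 0, 1],
  [0, 0, 0.9, 0, 0, 0, 1],
  [0, 0, 0.9, 0, 0, 0, 1],
  [0, 0, 0.74, 0, 0, 0, 1],
  [0, 0, 0, 0, 0, 0, 1],
  [0, 0, 0, 0, 0, 0, 0],
  [0, 0, 0, 0, 0, 0, 0],
], grip_force=50)

```text
time: 36.55
tool_pos: [423.1, -117.7, 19.9]
tcp_rot: [179.9, 0.1, 122.7]
ft_force: [0.6, 0.1, -0.3]
finger_gap: 51.4
grip_force: 0.0
```

Call:
apply_moves([
  [0, 0, 0, 0, 0, 0, 0],
  [0, 0, 0, 0, 0, 0, 0],
  [0, 0, 0, 0, 0, 0, 0],
  [0, 0, -0.7, 0, 0, 0, 0],
  [0, 0, -1, 0, 0, 0, 0],
  [0, 0, -1, 0, 0, 0, 0],
  [0, 0, -1, 0, 0, 0, 0],
  [0, 0, 0, 0, 0, 0, 0],
])

```text
time: 37.55
tool_pos: [424.0, -118.2, 132.6]
tcp_rot: [179.8, 0.3, 122.6]
ft_force: [0.2, -0.1, -1.0]
finger_gap: 42.9
grip_force: 51.2
```

Call:
apply_moves([
  [0, 0, 0, 0, 0, 1, 0],
  [0, 0, 0, 0, 0, 1, 0],
  [0, 0, 0, 0, 0, 1, 0],
  [0, 0, 0, 0, 0, 1, 0],
  [0, 0, 0, 0, 0, 1, 0],
  [0, 0, 0, 0, 0, 1, 0],
  [0, 0, 0, 0, 0, 1, 0],
  [0, 0, 0, 0, 0, 0.15, 0],
])

```text
time: 38.55
tool_pos: [421.3, -117.1, 128.4]
tcp_rot: [-179.9, -0.0, 89.9]
ft_force: [-1.0, -0.1, -1.5]
finger_gap: 42.7
grip_force: 51.1
```

Call:
apply_moves([
  [-0.97, 0.7, 0, 0, 0, 0, 0],
  [-0.97, 0.7, 0, 0, 0, 0, 0],
  [-0.97, 0.7, 0, 0, 0, 0, 0],
  [-0.97, 0.7, 0, 0, 0, 0, 0],
  [-0.97, 0.7, 0, 0, 0, 0, 0],
  [-0.97, 0.7, 0, 0, 0, 0, 0],
  [-0.97, 0.7, 0, 0, 0, 0, 0],
  [-0.97, 0.7, 0, 0, 0, 0, 0],
])

```text
time: 39.55
tool_pos: [589.7, -351.2, 128.3]
tcp_rot: [-179.9, -0.0, 90.0]
ft_force: [0.8, -0.2, -0.3]
finger_gap: 42.8
grip_force: 51.1
```

Call:
apply_moves([
  [0, 0, 0, 0, 0, 0, 0],
  [0, 0, 0, 0, 0, 0, 0],
])

```text
time: 39.8
tool_pos: [588.8, -350.0, 128.3]
tcp_rot: [-179.9, -0.1, 89.9]
ft_force: [0.1, -0.2, -1.6]
finger_gap: 43.1
grip_force: 51.3
```

```bash
python3 -c "
from h import *
im,C,s=shot('wrist','w11'); print(s['tool_pos'],s['tcp_rot'],s['finger_gap'])"
```

```text
[ 588.82527287 -350.00872133  128.26497689] [-1.79912821e+02 -7.32877122e-02  8.99056232e+01] 43.14142139893436
```

View pics/w11.png

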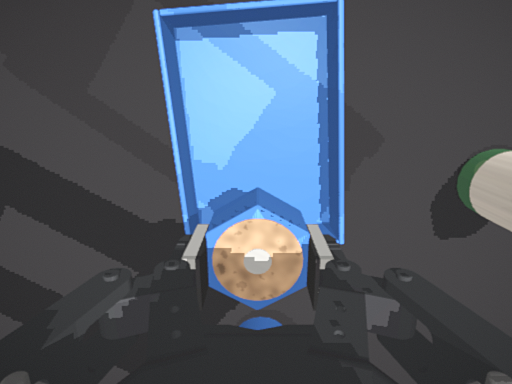

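```bash
python3 -c "
from h import *
C=cam('wrist'); print(pt(C,[(156,12),(343,1),(187,233),(343,240)],40).round(1))"
```

```text
[[ 523.5 -228.4   40. ]
 [ 640.1 -222.3   40. ]
 [ 534.  -378.3   40. ]
 [ 652.  -384.    40. ]]
```

Call:
apply_moves([
  [0.05, 0.04, 0.8, 0, 0, 0, 0],
  [0, 0, 0.8, 0, 0, 0, 0],
  [0, 0, 0.8, 0, 0, 0, 0],
  [0, 0, 0.6, 0, 0, 0, 0],
  [0, 0, 0.36, 0, 0, 0, 0],
  [0, 0, 0, 0, 0, 0, 0],
  [0, 0, 0, 0, 0, 0, 0.66],
  [0, 0, 0, 0, 0, 0, 0.66],
])

```text
time: 40.85
tool_pos: [591.5, -349.6, 30.2]
tcp_rot: [179.9, 0.1, 89.9]
ft_force: [-0.2, 0.0, -0.5]
finger_gap: 56.0
grip_force: 0.0
```

Call:
apply_moves([
  [0, 0, 0, 0, 0, 0, 0.66],
  [0, 0, -0.7, 0, 0, 0, 0.66],
  [0, 0, -1, 0, 0, 0, 0.66],
  [0, 0, -1, 0, 0, 0, 1],
  [0, 0, -1, 0, 0, 0, 1],
  [0, 0, 0, 0, 0, 0, 1],
])

```text
time: 41.6
tool_pos: [593.0, -350.6, 145.7]
tcp_rot: [179.6, 0.3, 89.9]
ft_force: [0.2, -0.4, -0.5]
finger_gap: 85.6
grip_force: 0.0
```

Call:
apply_moves([
  [0.93, -0.13, 0, 0, 0, 0, 1],
  [0.93, -0.13, 0, 0, 0, 0, 1],
  [0.93, -0.13, 0, 0, 0, 0, 1],
  [0.93, -0.13, 0, 0, 0, 0, 1],
  [0.93, -0.13, 0, 0, 0, 0, 1],
  [0.93, -0.13, 0, 0, 0, 0, 1],
  [0.93, -0.13, 0, 0, 0, 0, 1],
  [0.93, -0.13, 0, 0, 0, 0, 1],
])

```text
time: 42.6
tool_pos: [559.4, -124.7, 139.5]
tcp_rot: [-180.0, -0.0, 89.9]
ft_force: [-0.1, -0.1, -0.4]
finger_gap: 85.5
grip_force: 0.0
```

Call:
apply_moves([
  [0.93, -0.13, 0, 0, 0, 0, 1],
  [0.93, -0.13, 0, 0, 0, 0, 1],
  [0.93, -0.13, 0, 0, 0, 0, 1],
  [0, 0, 0, 0, 0, 1, 1],
  [0, 0, 0, 0, 0, 1, 1],
  [0, 0, 0, 0, 0, 1, 1],
  [0, 0, 0, 0, 0, 1, 1],
  [0, 0, 0, 0, 0, 0.9, 1],
])

```text
time: 43.6
tool_pos: [548.1, -42.0, 139.5]
tcp_rot: [-180.0, 0.0, 67.3]
ft_force: [0.5, 0.2, 0.6]
finger_gap: 85.0
grip_force: 0.0
```

Call:
apply_moves([
  [0, 0, 0, 0, 0, 0, 1],
  [0, 0, 0, 0, 0, 0, 1],
])

```text
time: 43.85
tool_pos: [548.3, -42.0, 139.6]
tcp_rot: [-180.0, 0.0, 67.5]
ft_force: [0.5, 0.5, -0.2]
finger_gap: 85.3
grip_force: 0.0
```

```bash
python3 -c "
from h import *
look('w12')"
```

```text
TCP [548.3 -42.  139.6] yaw 67.5
('blue', array([259., 185.]), array([548.2, -40.3]), 19.1) edge 3.8 tool d/30 [ 0.05 -0.02] az turns(flat grasp) 0.81 [(7, 32), (25, 2), (24, 3), (23, 5), (25, 6), (7, 35), (21, 1), (20, 5)]
('red', array([100., 202.]), array([423.9,  -3.9]), 19.8) edge 26.2 tool d/30 [-0.41 -4.32] az turns(flat grasp) -4.08 [(12, 39), (19, 18), (22, 29), (26, 28), (23, 29), (15, 58), (11, 22), (11, 51), (17, 20)]
('red', array([304., 289.]), array([ 548.5, -143.2]), 20.0) edge 2.2 tool d/30 [-3.11  1.3 ] az turns(flat grasp) 1.15 [(25, 59), (24, 58), (32, 7), (13, 18), (12, 51), (6, 29), (13, 59), (16, 33), (26, 1)]
```

Call:
apply_moves([
  [0.05, -0.02, 0.9, 0, 0, 0.5, 1],
  [0, 0, 0.9, 0, 0, 0, 1],
  [0, 0, 0.9, 0, 0, 0, 1],
  [0, 0, 0.9, 0, 0, 0, 1],
  [0, 0, 0.45, 0, 0, 0, 1],
  [0, 0, 0, 0, 0, 0, 1],
  [0, 0, 0, 0, 0, 0, 0],
  [0, 0, 0, 0, 0, 0, 0],
])

```text
time: 44.9
tool_pos: [549.6, -40.6, 19.6]
tcp_rot: [179.9, -0.0, 65.1]
ft_force: [0.2, 0.4, -0.7]
finger_gap: 51.8
grip_force: 0.0
```

Call:
apply_moves([
  [0, 0, 0, 0, 0, 0, 0],
  [0, 0, 0, 0, 0, 0, 0],
  [0, 0, 0, 0, 0, 0, 0],
  [0, 0, -0.7, 0, 0, 0, 0],
  [0, 0, -1, 0, 0, 0, 0],
  [0, 0, -1, 0, 0, 0, 0],
  [0, 0, -1, 0, 0, 0, 0],
  [0, 0, 0, 0, 0, 0, 0],
])

```text
time: 45.9
tool_pos: [550.6, -40.7, 132.3]
tcp_rot: [179.7, -0.1, 65.1]
ft_force: [0.8, 0.5, -2.3]
finger_gap: 42.9
grip_force: 51.2
```

Call:
apply_moves([
  [0, 0, 0, 0, 0, -1, 0],
  [0, 0, 0, 0, 0, -1, 0],
  [0, 0, 0, 0, 0, -1, 0],
  [0, 0, 0, 0, 0, -1, 0],
  [0, 0, 0, 0, 0, -1, 0],
  [0, 0, 0, 0, 0, -0.4, 0],
])

```text
time: 46.65
tool_pos: [547.6, -40.2, 127.6]
tcp_rot: [-179.9, -0.0, 89.9]
ft_force: [-0.3, -0.7, -1.0]
finger_gap: 42.7
grip_force: 51.0
```

Call:
apply_moves([
  [-0.96, 0.15, 0, 0, 0, 0, 0],
  [-0.96, 0.15, 0, 0, 0, 0, 0],
  [-0.96, 0.15, 0, 0, 0, 0, 0],
  [-0.96, 0.15, 0, 0, 0, 0, 0],
  [-0.96, 0.15, 0, 0, 0, 0, 0],
  [-0.96, 0.15, 0, 0, 0, 0, 0],
  [-0.96, 0.15, 0, 0, 0, 0, 0],
  [-0.96, 0.15, 0, 0, 0, 0, 0],
])

```text
time: 47.65
tool_pos: [583.6, -271.6, 128.0]
tcp_rot: [-179.9, -0.0, 89.8]
ft_force: [0.2, 1.0, -0.7]
finger_gap: 42.9
grip_force: 51.1
```

Call:
apply_moves([
  [0, 0, 0, 0, 0, 0, 0],
  [0, 0, 0, 0, 0, 0, 0],
])

```text
time: 47.9
tool_pos: [583.4, -270.3, 128.2]
tcp_rot: [-179.9, -0.1, 89.8]
ft_force: [-0.2, 1.0, -0.4]
finger_gap: 43.2
grip_force: 51.2
```

Call:
apply_moves([
  [0, 0.05, 0.8, 0, 0, 0, 0],
  [0, 0, 0.8, 0, 0, 0, 0],
  [0, 0, 0.8, 0, 0, 0, 0],
  [0, 0, 0.6, 0, 0, 0, 0],
  [0, 0, 0.36, 0, 0, 0, 0],
  [0, 0, 0, 0, 0, 0, 0],
  [0, 0, 0, 0, 0, 0, 0.66],
  [0, 0, 0, 0, 0, 0, 0.66],
])

```text
time: 48.9
tool_pos: [586.4, -271.4, 29.8]
tcp_rot: [179.9, 0.1, 89.9]
ft_force: [0.3, 0.2, 0.2]
finger_gap: 56.0
grip_force: 0.0
```

Call:
apply_moves([
  [0, 0, 0, 0, 0, 0, 0.66],
  [0, 0, -0.7, 0, 0, 0, 0.66],
  [0, 0, -1, 0, 0, 0, 0.66],
  [0, 0, -1, 0, 0, 0, 1],
  [0, 0, -1, 0, 0, 0, 1],
  [0, 0, 0, 0, 0, 0, 1],
])

```text
time: 49.65
tool_pos: [587.8, -272.3, 145.0]
tcp_rot: [179.6, 0.2, 89.9]
ft_force: [0.7, -0.1, 0.8]
finger_gap: 85.5
grip_force: 0.0
```

Call:
apply_moves([
  [0.85, -0.25, 0, 0, 0, 0, 1],
  [0.85, -0.25, 0, 0, 0, 0, 1],
  [0.85, -0.25, 0, 0, 0, 0, 1],
  [0.85, -0.25, 0, 0, 0, 0, 1],
  [0.85, -0.25, 0, 0, 0, 0, 1],
  [0, 0, 0, 0, 0, -1, 1],
  [0, 0, 0, 0, 0, -1, 1],
  [0, 0, 0, 0, 0, -1, 1],
])

```text
time: 50.65
tool_pos: [547.9, -143.0, 139.2]
tcp_rot: [-180.0, -0.0, 103.8]
ft_force: [-0.8, 0.9, 0.2]
finger_gap: 85.3
grip_force: 0.0
```

Call:
apply_moves([
  [0, 0, 0, 0, 0, -1, 1],
  [0, 0, 0, 0, 0, -1, 1],
  [0, 0, 0, 0, 0, -1, 1],
  [0, 0, 0, 0, 0, -0.5, 1],
  [0, 0, 0, 0, 0, 0, 1],
  [0, 0, 0, 0, 0, 0, 1],
])

```text
time: 51.4
tool_pos: [548.1, -143.2, 139.3]
tcp_rot: [-180.0, -0.0, 119.6]
ft_force: [0.7, 0.1, 0.9]
finger_gap: 85.4
grip_force: 0.0
```

```bash
python3 -c "
from h import *
look('w13')"
```

```text
TCP [ 548.1 -143.2  139.3] yaw 119.6
('red', array([275., 221.]), array([ 573.3, -161.3]), 19.7) edge 29.7 tool d/30 [-0.94  0.43] az turns(flat grasp) 6.52 [(494, 30), (337, 47), (349, 30), (337, 12)]
('blue', array([223., 319.]), array([ 583.7, -271.9]), 18.7) edge -25.0 tool d/30 [-4.32 -1.09] az turns(flat grasp) 5.37 [(11, 51), (60, 35), (17, 8), (23, 41), (14, 14), (16, 47), (19, 9), (14, 38), (19, 13)]
```

Call:
apply_moves([
  [-0.94, 0.43, 0, 0, 0, 0, 1],
  [0, 0, 0, 0, 0, 0, 1],
  [0, 0, 0, 0, 0, 0, 1],
])

```text
time: 51.82
tool_pos: [573.0, -161.2, 139.1]
tcp_rot: [-180.0, -0.0, 119.6]
ft_force: [-0.7, 0.3, -0.8]
finger_gap: 85.3
grip_force: 0.0
```

```bash
sed -i 's/p=np.argwhere(l==l\[v,u\])\[:,::-1\]; hull/p=np.argwhere(l==1+np.argmax(st[1:,4]))[:,::-1]; hull/' h.py; python3 -c "
from h import *
im,C,s=look('w14')
cv2.imwrite('pics/w14c.png',im[100:340,100:420,::-1])"
```

```text
TCP [ 573.  -161.2  139.1] yaw 119.6
('red', array([259., 188.]), array([ 573. , -161.3]), 19.7) edge 2.0 tool d/30 [-0. -0.] az turns(flat grasp) -0.52 [(23, 2), (24, 4), (7, 16), (18, 58), (6, 36), (20, 59), (21, 4), (6, 30), (24, 1)]
('blue', array([207., 300.]), array([ 584.6, -274.3]), 19.4) edge -16.0 tool d/30 [-3.47 -1.53] az turns(flat grasp) 3.41 [(14, 49), (13, 27), (34, 44), (6, 11), (14, 41), (22, 12), (22, 40), (14, 14), (16, 47), (19, 9), (13, 38), (18, 13)]
```

View pics/w14c.png

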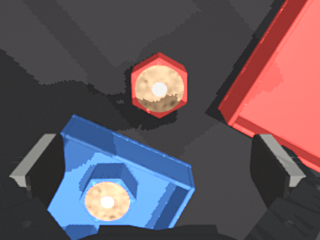

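Call:
apply_moves([
  [0, 0, 0.9, 0, 0, -0.2, 0.72],
  [0, 0, 0.9, 0, 0, 0, 0.72],
  [0, 0, 0.9, 0, 0, 0, 0.72],
  [0, 0, 0.9, 0, 0, 0, 0.72],
  [0, 0, 0.44, 0, 0, 0, 0.72],
  [0, 0, 0, 0, 0, 0, 0.72],
  [0, 0, 0, 0, 0, 0, 0],
  [0, 0, 0, 0, 0, 0, 0],
])

```text
time: 52.88
tool_pos: [574.6, -161.8, 19.8]
tcp_rot: [179.9, 0.1, 120.6]
ft_force: [0.8, 0.5, 0.3]
finger_gap: 42.9
grip_force: 52.2
```

Call:
apply_moves([
  [0, 0, 0, 0, 0, 0, 0],
  [0, 0, 0, 0, 0, 0, 0],
  [0, 0, 0, 0, 0, 0, 0],
  [0, 0, -0.7, 0, 0, 0, 0],
  [0, 0, -1, 0, 0, 0, 0],
  [0, 0, -1, 0, 0, 0, 0],
  [0, 0, -1, 0, 0, 0, 0],
  [0, 0, 0, 0, 0, 0, 0],
])

```text
time: 53.88
tool_pos: [575.7, -162.3, 133.9]
tcp_rot: [179.7, 0.3, 120.6]
ft_force: [-0.0, 0.3, -0.8]
finger_gap: 42.5
grip_force: 52.3
```

Call:
apply_moves([
  [0, 0, 0, 0, 0, 1, 0],
  [0, 0, 0, 0, 0, 1, 0],
  [0, 0, 0, 0, 0, 1, 0],
  [0, 0, 0, 0, 0, 1, 0],
  [0, 0, 0, 0, 0, 1, 0],
  [0, 0, 0, 0, 0, 1, 0],
  [0, 0, 0, 0, 0, 0.65, 0],
])

```text
time: 54.75
tool_pos: [572.6, -161.1, 128.2]
tcp_rot: [-179.9, -0.0, 90.0]
ft_force: [0.1, 0.3, -0.9]
finger_gap: 42.7
grip_force: 52.2
```

Call:
apply_moves([
  [0.42, 0.99, 0, 0, 0, 0, 0],
  [0.42, 0.99, 0, 0, 0, 0, 0],
  [0.42, 0.99, 0, 0, 0, 0, 0],
  [0.42, 0.99, 0, 0, 0, 0, 0],
  [0, 0, 0, 0, 0, 0, 0],
  [0, 0, 0, 0, 0, 0, 0],
])

```text
time: 55.5
tool_pos: [691.1, -110.9, 128.1]
tcp_rot: [-179.9, -0.0, 90.1]
ft_force: [0.3, -0.1, -1.2]
finger_gap: 43.4
grip_force: 52.3
```

```bash
python3 -c "
from h import *
im,C,s=shot('wrist','w15'); print(s['tool_pos'],s['tcp_rot'],s['finger_gap'])
m=mask(im,'red'); n,l,st,ce=cv2.connectedComponentsWithStats(m)
i=1+np.argmax(st[1:,4]); p=np.argwhere(l==i)[:,::-1]; h=cv2.convexHull(p); a=cv2.approxPolyDP(h,4,True)[:,0]
print(np.c_[a,pt(C,a,40).round(0)])"
```

```text
[ 691.1064145  -110.90751566  128.08697023] [-1.79878363e+02 -8.88183445e-03  9.01009143e+01] 43.363424184586215
[[ 352.    3.  747.   15.   40.]
 [ 339.  245.  751. -149.   40.]
 [ 305.  289.  727. -187.   40.]
 [ 256.  312.  688. -209.   40.]
 [ 208.  288.  650. -187.   40.]
 [ 182.  236.  632. -142.   40.]
 [ 161.    9.  629.   12.   40.]]
```

Call:
apply_moves([
  [0, -0.05, 0.8, 0, 0, 0, 0],
  [0, 0, 0.8, 0, 0, 0, 0],
  [0, 0, 0.8, 0, 0, 0, 0],
  [0, 0, 0.6, 0, 0, 0, 0],
  [0, 0, 0.36, 0, 0, 0, 0],
  [0, 0, 0, 0, 0, 0, 0],
  [0, 0, 0, 0, 0, 0, 0.66],
  [0, 0, 0, 0, 0, 0, 0.66],
])

```text
time: 56.55
tool_pos: [691.6, -111.0, 29.9]
tcp_rot: [179.9, 0.0, 90.1]
ft_force: [-0.4, -0.1, -0.1]
finger_gap: 56.5
grip_force: 0.0
```

Call:
apply_moves([
  [0, 0, 0, 0, 0, 0, 0.66],
  [0, 0, -0.7, 0, 0, 0, 0.66],
  [0, 0, -1, 0, 0, 0, 0.66],
  [0, 0, -1, 0, 0, 0, 1],
  [0, 0, -1, 0, 0, 0, 1],
  [0, 0, 0, 0, 0, 0, 1],
])

```text
time: 57.3
tool_pos: [693.4, -111.5, 145.5]
tcp_rot: [179.5, 0.1, 90.1]
ft_force: [0.7, -0.4, 0.4]
finger_gap: 85.2
grip_force: 0.0
```

Call:
apply_moves([
  [0.38, -0.95, 0, 0, 0, 0, 1],
  [0.38, -0.95, 0, 0, 0, 0, 1],
  [0.38, -0.95, 0, 0, 0, 0, 1],
  [0.38, -0.95, 0, 0, 0, 0, 1],
  [0.38, -0.95, 0, 0, 0, 0, 1],
  [0.38, -0.95, 0, 0, 0, 0, 1],
  [0.38, -0.95, 0, 0, 0, 0, 1],
  [0.38, -0.95, 0, 0, 0, 0, 1],
])

```text
time: 58.3
tool_pos: [461.3, -19.6, 139.2]
tcp_rot: [-180.0, -0.0, 90.1]
ft_force: [0.3, 0.0, -0.3]
finger_gap: 85.5
grip_force: 0.0
```

Call:
apply_moves([
  [0.38, -0.95, 0, 0, 0, 0, 1],
  [0, -0.35, 0, 0, 0, 0, 1],
  [0, 0, 0, 0, 0, 0, 1],
  [0, 0, 0, 0, 0, 0, 1],
])

```text
time: 58.8
tool_pos: [424.3, -9.1, 139.7]
tcp_rot: [179.9, 0.0, 90.1]
ft_force: [0.5, 0.7, 0.0]
finger_gap: 85.4
grip_force: 0.0
```

```bash
python3 -c "
from h import *
look('w16')"
```

```text
TCP [424.3  -9.1 139.7] yaw 90.1
```

View pics/w16.png

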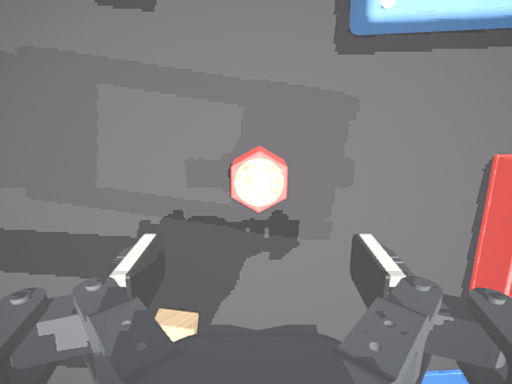

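Call:
apply_moves([
  [0.12, -0.02, 0.9, 0, 0, 0, 1],
  [0, 0, 0.9, 0, 0, 0, 1],
  [0, 0, 0.9, 0, 0, 0, 1],
  [0, 0, 0.9, 0, 0, 0, 1],
  [0, 0, 0.46, 0, 0, 0, 1],
  [0, 0, 0, 0, 0, 0, 1],
  [0, 0, 0, 0, 0, 0, 0],
  [0, 0, 0, 0, 0, 0, 0],
])

```text
time: 59.85
tool_pos: [423.9, -5.2, 18.7]
tcp_rot: [179.9, 0.0, 90.1]
ft_force: [0.3, -0.0, -0.1]
finger_gap: 51.8
grip_force: 0.0
```

Call:
apply_moves([
  [0, 0, 0, 0, 0, 0, 0],
  [0, 0, 0, 0, 0, 0, 0],
  [0, 0, 0, 0, 0, 0, 0],
  [0, 0, -0.7, 0, 0, 0, 0],
  [0, 0, -1, 0, 0, 0, 0],
  [0, 0, -1, 0, 0, 0, 0],
  [0, 0, -1, 0, 0, 0, 0],
  [0, 0, 0, 0, 0, 0, 0],
])

```text
time: 60.85
tool_pos: [424.9, -5.3, 131.5]
tcp_rot: [179.7, 0.0, 90.1]
ft_force: [0.8, 0.5, -1.0]
finger_gap: 42.7
grip_force: 51.2
```

Call:
apply_moves([
  [-0.1, 0.98, 0, 0, 0, 0, 0],
  [-0.1, 0.98, 0, 0, 0, 0, 0],
  [-0.1, 0.98, 0, 0, 0, 0, 0],
  [-0.1, 0.98, 0, 0, 0, 0, 0],
  [-0.1, 0.98, 0, 0, 0, 0, 0],
  [-0.1, 0.98, 0, 0, 0, 0, 0],
  [-0.1, 0.98, 0, 0, 0, 0, 0],
  [-0.1, 0.98, 0, 0, 0, 0, 0],
])

```text
time: 61.85
tool_pos: [658.2, -28.7, 126.7]
tcp_rot: [-179.9, -0.0, 90.1]
ft_force: [0.1, -0.4, 0.5]
finger_gap: 43.2
grip_force: 51.2
```

Call:
apply_moves([
  [-0.1, 0.98, 0, 0, 0, 0, 0],
  [0, 0, 0, 0, 0, 0, 0],
  [0, 0, 0, 0, 0, 0, 0],
])

```text
time: 62.22
tool_pos: [686.4, -31.5, 127.0]
tcp_rot: [-179.9, -0.0, 90.1]
ft_force: [-0.0, 0.1, -0.6]
finger_gap: 42.8
grip_force: 51.3
```

Call:
apply_moves([
  [0, 0.09, 0.8, 0, 0, 0, 0],
  [0, 0, 0.8, 0, 0, 0, 0],
  [0, 0, 0.8, 0, 0, 0, 0],
  [0, 0, 0.6, 0, 0, 0, 0],
  [0, 0, 0.34, 0, 0, 0, 0],
  [0, 0, 0, 0, 0, 0, 0],
  [0, 0, 0, 0, 0, 0, 0.66],
  [0, 0, 0, 0, 0, 0, 0.66],
])

```text
time: 63.22
tool_pos: [691.3, -31.7, 29.9]
tcp_rot: [179.9, 0.0, 90.1]
ft_force: [-0.3, -0.1, 0.1]
finger_gap: 56.2
grip_force: 0.0
```

Call:
apply_moves([
  [0, 0, 0, 0, 0, 0, 0.66],
  [0, 0, -0.7, 0, 0, 0, 0.66],
  [0, 0, -1, 0, 0, 0, 0.66],
  [0, 0, -1, 0, 0, 0, 1],
  [0, 0, -1, 0, 0, 0, 1],
  [0, 0, -1, 0, 0, 0, 1],
  [0, 0, -1, 0, 0, 0, 1],
  [0, -1, -1, 0, 0, 0, 1],
])

```text
time: 64.22
tool_pos: [660.9, -31.7, 232.0]
tcp_rot: [179.9, 0.0, 90.1]
ft_force: [0.5, -0.6, 0.0]
finger_gap: 85.1
grip_force: 0.0
```

Call:
apply_moves([
  [0, -1, 0, 0, 0, 0, 1],
  [0, -1, 0, 0, 0, 0, 1],
  [0, -1, 0, 0, 0, 0, 1],
  [0, -1, 0, 0, 0, 0, 1],
  [0, -1, 0, 0, 0, 0, 1],
  [0, -1, 0, 0, 0, 0, 1],
  [0, -1, 0, 0, 0, 0, 1],
  [0, 0, 0, 0, 0, 0, 1],
])

```text
time: 65.22
tool_pos: [449.3, -32.1, 231.1]
tcp_rot: [179.9, 0.0, 90.1]
ft_force: [-0.0, -0.7, 0.4]
finger_gap: 86.0
grip_force: 0.0
```

```bash
python3 -c "
from h import *
a,_,_=shot('top');b,_,_=shot('scene')
A=cv2.resize(a[90:270,140:410],(800,533),interpolation=cv2.INTER_CUBIC);B=cv2.resize(b[140:270,70:400],(800,315),interpolation=cv2.INTER_CUBIC)
cv2.imwrite('pics/fin.png',cv2.resize(np.vstack([A,B]),(566,600))[:,:,::-1])"
```

```text
(no output)
```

View pics/fin.png

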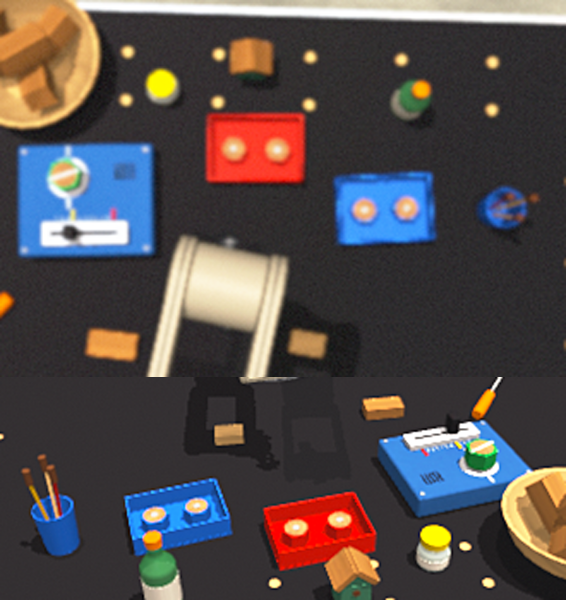

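```bash
python3 -c "
from bench import *
print(hand_in())"
```

```text
the job is handed in; nothing more can be done
None
```

The job is handed in: the slider went to off, the green head was pushed on and turned to its stop, and the slider was then set to the yellow pointer (within about 0.3 mm on camera). Both red heads are in the red bin and both blue heads in the blue bin. The lock was judged by turn angle and rising torque; I didn't measure the head's height.

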